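# Close the tangram box and snap its four clips

### The job

Put the lid on the box of tangram tiles so that it sits flat on the rim, then press each of its four clips down and in until all have snapped behind their catches on the box. Press slowly and do not force the thin plastic, and leave the other toys where they are.

Things in the scene. Friction and masses are not known exactly. Their poses are not given: they have to be found in the camera images.
- box_rim (a point): centre of the mouth of the open grey plastic tangram box, level with its rim top, 70 mm above the surface; z up, x across its short side, y along its long side. Mouth 108.4 (x) x 138.4 (y) mm, rim flange 132 x 162 mm outside. The box is held fast by a non-slip mat; the lid fits it either way round (half a turn).
- box: the same box, origin under its middle on the surface, axes as box_rim. Its clip sides stand nominally 60 mm (x) and 75 mm (y) from the middle, but the thin plastic bows: each is up to 2 mm further in or out, differently each time. Mid-way along each is a rounded springy catch 36 mm long, 6 mm out from the side, its nose centred 16 mm below the rim top.
- lid_handle (a point): centre of the fin handle of the loose white lid (about 0.18 kg), which lies right way up beside the box; z up, x and y match the box's. Fin 14 mm (x) x 70 mm (y), 26 mm high; this point is 13 mm above the lid plate and 27 mm above the underside of the plug. A grip of 10 to 30 N lifts it. Seated, the plate lies flat on the rim and this point is 17 mm above the rim top.
- lid: the same lid, origin under its middle at the bottom of the plug, axes as lid_handle. Plate 133 (x) x 163 (y) x 4 mm, its underside 10 mm above the origin. Below it a plug 10 mm deep, tapered from 99.8 x 129.8 mm at its bottom to 106.8 x 136.8 mm at the plate (0.8 mm clearance all round in the mouth).
- clip0 (a joint): angle (rad) of the snap clip hinged on the lid's +x edge: 0 sticks straight out level, negative tipped up, positive swung down, 1.57 hangs straight down. It stays where it is left. Hinge line parallel to the edge, 67.3 mm from the lid's centre, 15 mm below lid_handle (2 mm above the rim when seated). Pushed down it stops on the catch at 1.15 to 1.45; snapped in it is at 1.42 to 1.87.
- clip0_wing (a point): outer (open: upper) face of the +x clip's flat wing (54 mm wide, 30 mm long), 20 mm from its hinge; x along the wing, z out of this face. Pressed level towards the box near its free end it resists with 4 to 18 N (more if pressed higher up), gives, snaps in and stops firmly, this face then 7 to 13.6 mm outside the nominal side (let go unhooked: 14.6 or more). The thin plastic takes 40 N at most, so press slowly and feel for the stop.
- clip1 (a joint): angle (rad) of the snap clip hinged on the lid's +y edge: 0 sticks straight out level, negative tipped up, positive swung down, 1.57 hangs straight down. It stays where it is left. Hinge line parallel to the edge, 82.3 mm from the lid's centre, 15 mm below lid_handle (2 mm above the rim when seated). Pushed down it stops on the catch at 1.15 to 1.45; snapped in it is at 1.42 to 1.87.
- clip1_wing (a point): outer (open: upper) face of the +y clip's flat wing (54 mm wide, 30 mm long), 20 mm from its hinge; x along the wing, z out of this face. Pressed level towards the box near its free end it resists with 4 to 18 N (more if pressed higher up), gives, snaps in and stops firmly, this face then 7 to 13.6 mm outside the nominal side (let go unhooked: 14.6 or more). The thin plastic takes 40 N at most, so press slowly and feel for the stop.
- clip2 (a joint): angle (rad) of the snap clip hinged on the lid's -x edge: 0 sticks straight out level, negative tipped up, positive swung down, 1.57 hangs straight down. It stays where it is left. Hinge line parallel to the edge, 67.3 mm from the lid's centre, 15 mm below lid_handle (2 mm above the rim when seated). Pushed down it stops on the catch at 1.15 to 1.45; snapped in it is at 1.42 to 1.87.
- clip2_wing (a point): outer (open: upper) face of the -x clip's flat wing (54 mm wide, 30 mm long), 20 mm from its hinge; x along the wing, z out of this face. Pressed level towards the box near its free end it resists with 4 to 18 N (more if pressed higher up), gives, snaps in and stops firmly, this face then 7 to 13.6 mm outside the nominal side (let go unhooked: 14.6 or more). The thin plastic takes 40 N at most, so press slowly and feel for the stop.
- clip3 (a joint): angle (rad) of the snap clip hinged on the lid's -y edge: 0 sticks straight out level, negative tipped up, positive swung down, 1.57 hangs straight down. It stays where it is left. Hinge line parallel to the edge, 82.3 mm from the lid's centre, 15 mm below lid_handle (2 mm above the rim when seated). Pushed down it stops on the catch at 1.15 to 1.45; snapped in it is at 1.42 to 1.87.
- clip3_wing (a point): outer (open: upper) face of the -y clip's flat wing (54 mm wide, 30 mm long), 20 mm from its hinge; x along the wing, z out of this face. Pressed level towards the box near its free end it resists with 4 to 18 N (more if pressed higher up), gives, snaps in and stops firmly, this face then 7 to 13.6 mm outside the nominal side (let go unhooked: 14.6 or more). The thin plastic takes 40 N at most, so press slowly and feel for the stop.
- frog_mid (a point): white ceramic frog figurine, 60 mm wide, 42 mm high; point half-way up. Leave it alone.
- bell_mid (a point): stainless steel hand bell with a wooden handle, 60 mm across, 80 mm high; point half-way up. Leave it alone.
- ball_center (a point): green glass ball, diameter 40 mm, lying in a shallow wooden dish 90 mm across; its centre. Leave it alone.
- cart_mid (a point): yellow plastic dump cart, 150 x 85 x 66 mm; point half-way up. Leave it alone.
- tile_tri_mid (a point): loose wooden triangle tile, legs 50 mm, 10 mm thick, flat on the surface; its middle. Leave it alone.
- tile_sq_mid (a point): loose wooden square tile, 50 mm, 10 mm thick, flat on the surface; its middle. Leave it alone.
- tile_par_mid (a point): loose wooden parallelogram tile, about 85 x 35 mm, 10 mm thick, flat on the surface; its middle. Leave it alone.
There are look-alikes about, which are no part of the job. Of the things shaped like the lid, the white one is meant. Of the things that look like the box, the larger one is meant.

How it is judged:
On the way, in this order (a step that is already met when the one before it is completed fails the run):
1. the lid sits flat on the box rim (horizontal distance between lid_handle and box_rim below 0.004 m and z of lid_handle in the frame of box_rim between 0.015 and 0.019 m and angle between lid_handle's own z axis and vertical below 0.04 rad and angle between the x axis of lid_handle and the x axis of box_rim, either way round below 0.06 rad), for 0.2 s.
2. all four clips are snapped in (all of step 1 and value of joint each of clip0, clip1, clip2, clip3 above 1.3 rad and x of clip0_wing in the frame of box_rim between -0.0741 and 0.0741 m and y of clip1_wing in the frame of box_rim between -0.0891 and 0.0891 m and x of clip2_wing in the frame of box_rim between -0.0741 and 0.0741 m and y of clip3_wing in the frame of box_rim between -0.0891 and 0.0891 m), for 0.2 s.
At the end, for the whole second after the job is handed in: The lid is at rest, flat on the rim either way round (centred within 4 mm, seated height within 2 mm, level and square within about 3 degrees); each clip hangs down (above 1.3 rad), hooked in: its wing face less than 14.1 mm outside the nominal side of the box (all of step 2 and linear speed of lid below 0.02 m/s); the robot touches nothing.
It fails at once if the +x clip is forced with more than 40 N (contact force between the fingers and clip0 above 40 N).
It fails at once if the +y clip is forced with more than 40 N (contact force between the fingers and clip1 above 40 N).
It fails at once if the -x clip is forced with more than 40 N (contact force between the fingers and clip2 above 40 N).
It fails at once if the -y clip is forced with more than 40 N (contact force between the fingers and clip3 above 40 N).
It fails at once if another toy is shifted by more than 30 mm (distance of any of frog_mid, bell_mid, ball_center, cart_mid, tile_tri_mid, tile_sq_mid, tile_par_mid from where it was at the start of the episode above 0.03 m).
It also fails if it takes over 72 s, if anything falls off the work surface, if the arm or the gripper's body presses on something with over 40 N, if the wrist force passes 120 N, or if a joint passes its speed limit or range.

### The arm

A 6-joint arm with a two-finger parallel gripper is mounted at the origin on the work surface. World frame = base frame: x ahead of the robot, y to its left, z up, the work surface at z = 0. Lengths are in m, angles in rad, forces in N, time in s.
With the tool pointing down it reaches from about 0.3 to 0.875 m from the base axis. Payload 6.4 kg.
Tool frame: the origin (TCP) lies between the finger pads; the fingertips stand 19 mm ahead of it and the grasp point (between the pads) is the TCP (ctrl.tips_ahead is the z of the fingertips in the tool frame, in m); z points along the fingers, y is the line along which they close (so a half turn about z gives the same grasp; the last joint's range is limited). The gripper opens to 85 mm and grips with 20 to 120 N. Pads are 22 mm wide; open, the fingers measure 114 mm over their backs; the gripper's body (76 mm by 85 mm) begins 54 mm behind the grasp point. The pads swing forward as they close: fully open they stand 13 mm farther back than shut.
Start: joints at [1.138, 0.181, 1.607, -0, 1.354, -0.206], TCP at [0.129, 0.56, 0.25] pointing down, gripper open.
Joint ranges: [-2.99, 2.99], [-0.89, 2.07], [0.3, 2.58], [-1.14, 4.28], [0, 2.63], [-3.12, 3.12]. Speed limits (rad/s): [2.57, 2.57, 3.01, 3.14, 3.14, 3.14].

### API

Orientations are given as a unit quaternion [w, x, y, z].
In Python, from bench import readout, vision, ctrl gives the robot as it stands.
- The arm moves only by the tool play_rows, never from a script. Its arguments are lists of equal length, an entry for each row: "xyz": the shift along the tool's x, y, z in mm, a list of three; "rot": the turn, a rotation vector about the tool's x, y, z in rad, a list of three; "grip": the opening, from 0 (shut) to 1 (fully open). In form: {"xyz": [[x, y, z], ...], "rot": [[rx, ry, rz], ...], "grip": [grip, ...]}. A call has exactly 10 rows; each row is the pose to reach, as a shift and turn from the pose commanded when the call began, along the tool's axes at that moment; what a row does not reach only later rows make up. A row lasts 1/8 s, in which the tool goes at most 62.5 mm and 10.7 degrees, less where a joint would pass 70% of its speed; a pose out of reach is approached as far as the arm can. A call with a gripper value outside its range is refused whole. The fingers move at their own pace and stop on an object; the grip force is fixed at half the most. Time passes only in rows, so rows that repeat a pose let the fingers close, or fill a call up. It gives the time, the measured TCP pose, the force, the opening and the grip force at its end, in the units of the state.
- readout.get_obs(): the state, without advancing time (a new reading comes with each control period).
- vision.camera(name): name is "scene" or "top" or "wrist"; returns a dict with "color" (384x512x3 uint8, red, green, blue), "depth" (384x512 float32, m along the optical axis (not along the pixel's ray), 0 where there is no reading), "camera_matrix" (3x3 intrinsics, pixels), "extrinsics" (4x4, takes a point from camera to world coordinates); the wrist camera has in their place "hand_eye" (4x4, takes a point from camera to tool coordinates, whose origin is the TCP and whose axes are the flange's). Camera axes: x right, y down, z forward; pixel columns grow to the right and rows downward; lengths in m; the calibration is good to about 2 mm. A picture is of the moment at which its call begins: read the wrist's pose just before it.
- ctrl.hand_in(): hands the job in; it is judged then, once.
The state is a dict: "time_s": time; "q": joint angles; "dq": joint speeds; "joint_efforts": joint torques, N m; "eef_pos": TCP position; "eef_rot": TCP orientation; "wrist_force": force on the tool from outside, world axes, zero at the start; "torque": the same for the moment, N m; "opening": opening from 0.0 (shut) to 1.0 (fully open); "grasp_force": force on a finger pad.
Only numpy, scipy, OpenCV 4.12 (cv2) and the standard library are available. Lean on these libraries where they do the work, as an engineer would, in place of code of your own. Each camera call takes 0.05 s, during which the arm holds its last target. There are 200 camera calls.

## Working session

There is one attempt and no reset: what is moved stays moved. The work goes in short steps, Python scripts to look and compute and a tool call to move; the robot and the scene stay as the last step left them, time stands still between calls to the robot, and variables do not carry over. Pictures are saved under pics/ and viewed, at most 10 in all, crops included, and the job is handed in when it is done.

Besides the shell and the picture viewer there is one more tool, called after "Call:" as a command line: name --argument value ..., lists and objects as JSON in quotes. play_rows: Moves the arm, as the interface text tells. Its arguments: {"type":"object","properties":{"xyz":{"type":"array","items":{"type":"array","items":{"type":"number"}}},"rot":{"type":"array","items":{"type":"array","items":{"type":"number"}}},"grip":{"type":"array","items":{"type":"number"}}},"required":["xyz","rot","grip"]}

```bash
ls; mkdir -p pics; cat > h.py <<'E'
import numpy as np, cv2
from scipy.spatial.transform import Rotation as R
from bench import readout, vision, ctrl
def pose():
    o=readout.get_obs(); T=np.eye(4); q=np.array(o["eef_rot"]); T[:3,:3]=R.from_quat(q[[1,2,3,0]]).as_matrix(); T[:3,3]=o["eef_pos"]; return T,o
def cam(n):
    T,o=pose(); c=vision.camera(n)
    E=np.array(c["extrinsics"]) if "extrinsics" in c else T@np.array(c["hand_eye"])
    return c["color"],c["depth"],np.array(c["camera_matrix"]),E
def cloud(d,K,E):
    v,u=np.indices(d.shape); P=np.stack([(u-K[0,2])/K[0,0]*d,(v-K[1,2])/K[1,1]*d,d],-1)
    return P@E[:3,:3].T+E[:3,3]
def ray(uv,K,E,z):
    uv=np.atleast_2d(uv).astype(float); r=np.c_[(uv-K[[0,1],[2,2]])/K[[0,1],[0,1]],np.ones(len(uv))]@E[:3,:3].T
    return E[:3,3]+r*((z-E[2,3])/r[:,2])[:,None]
def save(n,c): cv2.imwrite("pics/"+n,cv2.cvtColor(c,cv2.COLOR_RGB2BGR))
E
python3 - <<'E'
from h import *
np.set_printoptions(precision=4,suppress=True)
a=[]
for n in("top","scene"):
    c,d,K,E=cam(n); np.savez(n,c=c,d=d,K=K,E=E); a.append(c); print(n,K,E)
save("top.png",cv2.resize(a[0],(800,600))); save("scene.png",cv2.resize(a[1],(800,600)))
T,o=pose(); print(T,o,ctrl.tips_ahead)
E
```

```text
pics
top [[443.9453   0.     249.9805]
 [  0.     443.9453 183.259 ]
 [  0.       0.       1.    ]] [[-0.1168 -0.9698  0.2143  0.2489]
 [-0.9932  0.1148 -0.0219 -0.0407]
 [-0.0034 -0.2154 -0.9765  1.4119]
 [ 0.      0.      0.      1.    ]]
scene [[364.0764   0.     254.9201]
 [  0.     364.0764 182.9789]
 [  0.       0.       1.    ]] [[-0.5476  0.6146 -0.5679  1.1873]
 [ 0.8366  0.4148 -0.3579  0.3711]
 [ 0.0156 -0.671  -0.7413  0.9066]
 [ 0.      0.      0.      1.    ]]
[[-0.9744  0.2249 -0.0006  0.1291]
 [ 0.2249  0.9744 -0.0014  0.5599]
 [ 0.0003 -0.0015 -1.      0.2495]
 [ 0.      0.      0.      1.    ]] {'time_s': 0.1, 'q': array([ 1.1377,  0.1815,  1.6079, -0.    ,  1.3538, -0.2063]), 'dq': array([-0.0001, -0.001 , -0.0009,  0.0003, -0.0004, -0.0011]), 'joint_efforts': array([  0.0001, -44.5875, -35.2237,  -0.0004,   0.0042,  -0.    ]), 'eef_pos': array([0.1291, 0.5599, 0.2495]), 'eef_rot': array([-0.0002,  0.1132,  0.9936, -0.0007]), 'wrist_force': array([-0.1327, -0.3358, -0.013 ]), 'torque': array([ 0.0149, -0.0412,  0.0125]), 'grasp_force': 0.0, 'opening': 0.9994384064961295} 0.019
```

View pics/top.png

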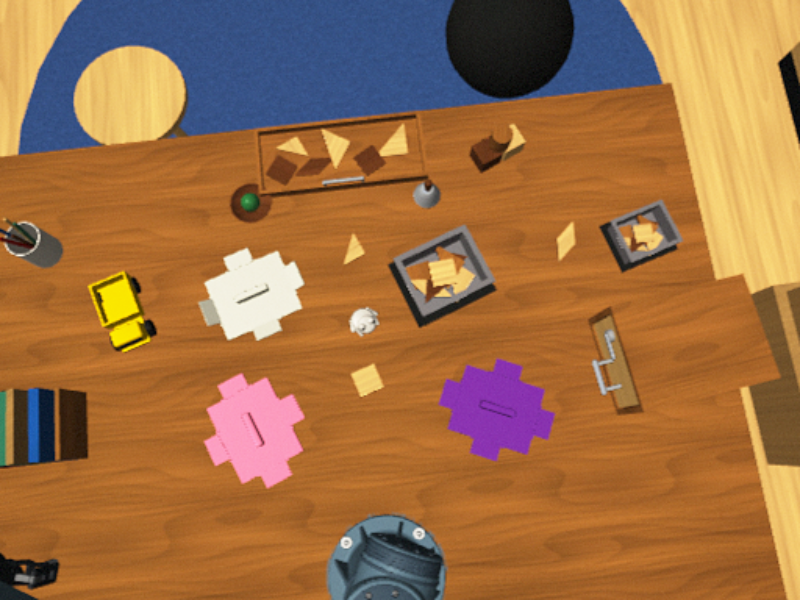

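View pics/scene.png

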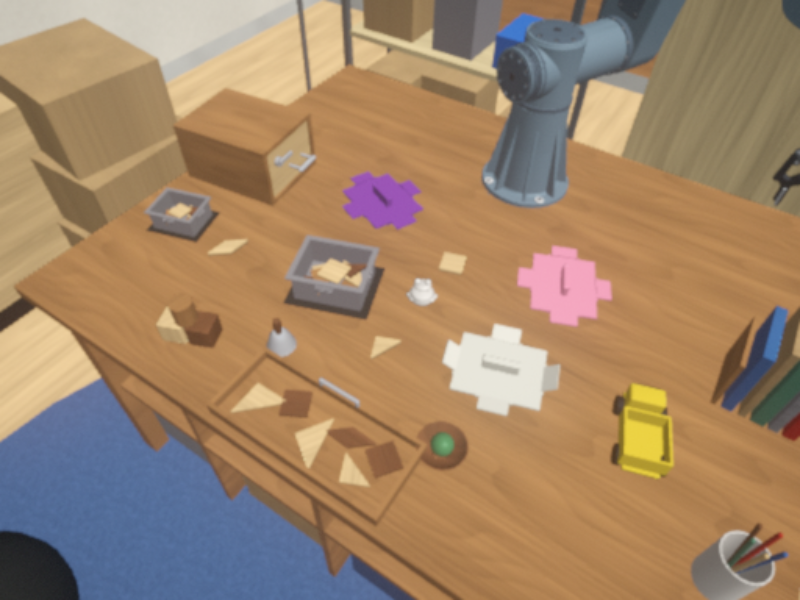

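Candidates on the 800x600 top picture are three lids: white (253,294), pink (254,429) and purple (497,408). There are two boxes: large (442,275) and small (642,236). I choose the white lid and the large box. One lid clip, at (209,312), looks tipped up.

```bash
cat > m1.py <<'E'
from h import *
np.set_printoptions(precision=4,suppress=True)
for n in("top","scene"):
    f=np.load(n+".npz"); c,d,K,E=[f[k] for k in"cdKE"]
    P=cloud(d,K,E); hsv=cv2.cvtColor(c,cv2.COLOR_RGB2HSV)
    # lid: white
    m=((hsv[...,1]<45)&(hsv[...,2]>140)).astype(np.uint8)
    seed=(162,188) if n=="top" else (320,235)
    _,L,S,C=cv2.connectedComponentsWithStats(m)
    k=min([i for i in range(1,len(S)) if S[i,4]>300],key=lambda i:np.hypot(*(C[i]-seed)))
    M=(L==k); Q=P[M]; print(n,"lid",S[k],C[k],"z pct",np.percentile(Q[:,2],[2,10,50,90,98,100]))
    # fin points
    F=Q[(Q[:,2]>0.03)&(Q[:,2]<.045)]; 
    if len(F)>8: print(" fin",len(F),F.mean(0),cv2.minAreaRect((F[:,:2]*1000).astype(np.float32)))
    pl=Q[np.abs(Q[:,2]-.014)<.006]; print(" plate",cv2.minAreaRect((pl[:,:2]*1000).astype(np.float32)))
    # box: rim heights near box
    seed=(283,176) if n=="top" else (213,176)
    c0=ray(seed,K,E,.05)[0]; print(" box guess",c0)
    rim=(np.abs(P[...,2]-.07)<.008)&(np.hypot(P[...,0]-c0[0],P[...,1]-c0[1])<.14)
    B=P[rim]; print(" rim",len(B),np.median(B[:,2]),cv2.minAreaRect((B[:,:2]*1000).astype(np.float32)))
E
python3 m1.py
```

```text
top lid [ 128  159   66   59 2503] [161.2421 188.3296] z pct [0.0065 0.0095 0.0139 0.0235 0.0387 1.4119]
 fin 119 [0.5714 0.2111 0.0368] ((540.1541748046875, 201.26031494140625), (116.97176361083984, 206.77841186523438), 17.373937606811523)
 plate ((578.0996704101562, 215.55636596679688), (185.19754028320312, 184.4940948486328), 7.193991661071777)
 box guess [ 0.5588 -0.1774  0.05  ]
 rim 678 0.06868077937507766 ((565.83642578125, -178.2648468017578), (132.4346466064453, 163.5454559326172), 19.400896072387695)
scene lid [ 283  207   75   59 2801] [319.7633 236.5684] z pct [0.0111 0.0134 0.0163 0.0281 0.0413 0.9066]
 fin 225 [0.5718 0.2195 0.0366] ((542.1856079101562, 201.141845703125), (118.51116943359375, 210.47271728515625), 17.067642211914062)
 plate ((582.6578979492188, 212.43038940429688), (173.95989990234375, 175.35629272460938), 17.658367156982422)
 box guess [ 0.5813 -0.171   0.05  ]
 rim 586 0.07061594450518127 ((567.2136840820312, -182.4056396484375), (136.14971923828125, 163.93638610839844), 19.116436004638672)
```

Call:
play_rows --xyz '[[-51,-24.5,-5],[-102,-49,-10],[-153,-73.5,-15],[-204,-98,-20],[-255,-122.5,-25],[-306,-147,-30],[-357,-171.5,-35],[-408,-196,-40],[-459,-220.5,-45],[-510,-245,-50]]' --rot '[[0,0,0.103],[0,0,0.206],[0,0,0.309],[0,0,0.412],[0,0,0.515],[0,0,0.618],[0,0,0.721],[0,0,0.824],[0,0,0.927],[0,0,1.03]]' --grip '[1,1,1,1,1,1,1,1,1,1]'

```text
time_s: 1.35
eef_pos: [0.5722, 0.2055, 0.3]
eef_rot: [-0.0, 0.589, 0.808, -0.0]
wrist_force: [0.4, 0.8, 1.5]
opening: 0.997
grasp_force: 0.0
```

```bash
python3 - <<'E'
from h import *
np.set_printoptions(precision=4,suppress=True)
c,d,K,E=cam("wrist"); np.savez("w1",c=c,d=d,K=K,E=E); save("w1.png",c)
T,o=pose(); print(T,o["q"],o["time_s"]); print(np.linalg.inv(T)@E,K)
E
```

```text
[[-0.2972  0.9548  0.0034  0.5772]
 [ 0.9548  0.2972 -0.0029  0.2004]
 [-0.0038  0.0024 -1.      0.3004]
 [ 0.      0.      0.      1.    ]] [ 0.1419  0.2221  1.4568 -0.0034  1.4597 -0.1595] 1.4
[[ 0.0102 -0.9591 -0.2828  0.0777]
 [ 0.9999  0.0107 -0.0002 -0.0037]
 [ 0.0032 -0.2827  0.9592 -0.1243]
 [ 0.      0.      0.      1.    ]] [[307.8938   0.     251.8607]
 [  0.     307.8938 195.6744]
 [  0.       0.       1.    ]]
```

View pics/w1.png

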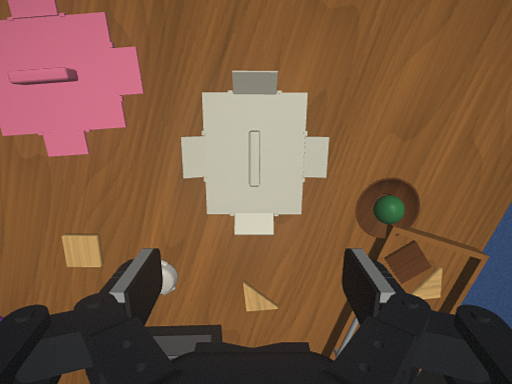

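The wrist view shows the white lid at (255,155) with its fin at (254,158), plain and right way up. The clip at the top, (255,82), is tipped up. The bottom one, (254,223), looks slightly tipped. I'll measure it with the arm at rest.

```bash
cat > lid.py <<'E'
from h import *
import sys
np.set_printoptions(precision=4,suppress=True)
c,d,K,E=cam("wrist"); T,o=pose(); print(T[:3,3],o["q"],o["dq"].max())
g=c.astype(int); m=((g.min(-1)>120)&(g.max(-1)-g.min(-1)<40)).astype(np.uint8)
_,L,S,C=cv2.connectedComponentsWithStats(m); k=1+np.argmax(S[1:,4]); print(S[k],C[k])
P=cloud(d,K,E); M=L==k; Q=P[M]
print("z hist",np.histogram(Q[:,2],bins=np.arange(0,.07,.004)))
F=Q[(Q[:,2]>.034)]; # fin or tipped clip
med=np.median(Q[:,:2],0); F=F[np.hypot(*(F[:,:2]-med).T)<.05]
if len(F): print("fin",len(F),np.median(F[:,2]),cv2.minAreaRect((F[:,:2]*1000).astype(np.float32)))
# plate: erode mask to drop the clips (opening with a big kernel)
op=cv2.morphologyEx(m*(L==k).astype(np.uint8),cv2.MORPH_OPEN,np.ones((75,75),np.uint8))
ys,xs=np.nonzero(op); r=cv2.minAreaRect(np.c_[xs,ys].astype(np.float32)); bp=cv2.boxPoints(r); print(r)
for z in(.014,): 
    W=ray(bp,K,E,z); print("plate corners",W[:,:2]*1000,"ctr",W.mean(0), [np.linalg.norm(W[i]-W[i-1]) for i in range(4)],[np.degrees(np.arctan2(*(W[i]-W[i-1])[1::-1])) for i in range(4)])
# tipped clips: profile along lid axes
a=np.radians(float(sys.argv[1]) if len(sys.argv)>1 else 17.4); ct=W.mean(0)[:2]
A=np.array([[np.cos(a),np.sin(a)],[-np.sin(a),np.cos(a)]]); U=(P[...,:2]-ct)@A.T; Z=P[...,2]
for nm,ax,s,h in(("+x",0,1,67),("+y",1,1,82),("-x",0,-1,67),("-y",1,-1,82)):
    sel=(np.abs(U[...,1-ax])<.02)&(U[...,ax]*s*1000>h+2)&(U[...,ax]*s*1000<h+36)
    t=U[sel][:,ax]*s*1000-h; z=Z[sel]*1000
    print(nm,[(i,round(float(np.median(z[(t>i)&(t<i+4)])),1)) for i in range(2,36,4) if ((t>i)&(t<i+4)).sum()>3])
E
python3 lid.py
```

```text
[0.5747 0.2027 0.2999] [ 0.1454  0.2201  1.4603 -0.0016  1.4604 -0.1611] 0.06917602905825568
[  177    84   149   146 15037] [250.9203 150.6996]
z hist (array([   37,     0,     4, 10967,  1810,   720,   506,   241,    46,
         225,   398,     0,     0,     0,     0,     0,     0]), array([0.   , 0.004, 0.008, 0.012, 0.016, 0.02 , 0.024, 0.028, 0.032,
       0.036, 0.04 , 0.044, 0.048, 0.052, 0.056, 0.06 , 0.064, 0.068]))
fin 624 0.04043090677111677 ((572.7916259765625, 210.16583251953125), (13.911125183105469, 68.18820190429688), 17.59160041809082)
((0.0, 0.0), (0.0, 0.0), 0.0)
plate corners [[241.6053 290.8324]
 [241.6053 290.8324]
 [241.6053 290.8324]
 [241.6053 290.8324]] ctr [0.2416 0.2908 0.014 ] [np.float64(0.0), np.float64(0.0), np.float64(0.0), np.float64(0.0)] [np.float64(0.0), np.float64(0.0), np.float64(0.0), np.float64(0.0)]
+x [(2, 13.5), (6, 14.1), (10, 14.1), (14, 14.2), (18, 14.2), (22, 14.0), (26, 14.2), (30, 14.1), (34, 14.7)]
+y []
-x []
-y [(2, 28.1), (6, 14.9), (10, 14.8), (14, 14.8), (18, 14.9), (22, 14.8), (26, 14.6), (30, 14.9), (34, 14.7)]
```

```bash
python3 - <<'E'
s=open('lid.py').read()
i=s.index("# plate: erode"); j=s.index("# tipped clips")
s=s[:i]+"rr=cv2.minAreaRect((F[:,:2]*1000).astype(np.float32))\n"+s[j:]
s=s.replace("W.mean(0)[:2]","np.array(rr[0])/1000")
open('lid.py','w').write(s)
E
python3 lid.py 17.6
```

```text
[0.5726 0.2047 0.2995] [ 0.1485  0.2184  1.4629 -0.0002  1.4612 -0.1616] 0.05585418289670314
[  179    87   149   145 14908] [252.588  153.2755]
z hist (array([   38,     0,     9, 10910,  1782,   729,   497,   230,    48,
         213,   375,     0,     0,     0,     0,     0,     0]), array([0.   , 0.004, 0.008, 0.012, 0.016, 0.02 , 0.024, 0.028, 0.032,
       0.036, 0.04 , 0.044, 0.048, 0.052, 0.056, 0.06 , 0.064, 0.068]))
fin 588 0.04030236965113221 ((572.0821533203125, 210.99459838867188), (12.900983810424805, 68.32211303710938), 17.89274024963379)
+x [(2, 349.4), (6, 18.5), (10, 18.5), (14, 19.0), (18, 19.3), (22, 20.0), (26, 20.3), (34, 1.0)]
+y [(2, 21.6), (6, 24.5), (10, 27.5), (14, 30.9), (18, 33.7), (22, 32.6), (26, 1.0), (30, 0.7), (34, 1.0)]
-x [(2, 348.3), (6, 21.4), (10, 22.1), (14, 23.7), (18, 25.2), (22, 26.8), (26, 26.7), (30, 0.7), (34, 0.6)]
-y [(2, 20.1), (6, 22.6), (10, 25.0), (14, 27.9), (18, 30.5), (22, 32.0)]
```

Call:
play_rows --xyz '[[-46,-15,-7],[-93,-30.5,-14],[-139,-46,-21],[-186,-61,-28],[-232,-76,-35],[-279,-91.5,-42],[-325,-107,-49],[-372,-122,-55],[-372,-122,-55],[-372,-122,-55]]' --rot '[[0,0,-0.004],[0,0,-0.008],[0,0,-0.012],[0,0,-0.016],[0,0,-0.02],[0,0,-0.025],[0,0,-0.03],[0,0,-0.033],[0,0,-0.033],[0,0,-0.033]]' --grip '[1,1,1,1,1,1,1,1,1,1]'

```text
time_s: 2.75
eef_pos: [0.5697, -0.1832, 0.3547]
eef_rot: [-0.001, 0.574, 0.819, 0.0]
wrist_force: [-1.4, 0.8, 0.4]
opening: 1.0
grasp_force: 0.0
```

```bash
cat > box.py <<'E'
from h import *
np.set_printoptions(precision=4,suppress=True)
for i in range(2):
    c,d,K,E=cam("wrist"); T,o=pose(); print(T[:3,3],T[:2,1],o["q"],np.abs(o["dq"]).max())
    P=cloud(d,K,E)
    rim=(np.abs(P[...,2]-.07)<.005)&(np.hypot(P[...,0]-.5665,P[...,1]+.18)<.125)
    _,L,S,C=cv2.connectedComponentsWithStats(rim.astype(np.uint8)); k=1+np.argmax(S[1:,4]); rim=L==k
    B=P[rim]; r=cv2.minAreaRect((B[:,:2]*1000).astype(np.float32)); print("rim",len(B),np.median(B[:,2]),r)
    # mouth: inner contour
    cs,h=cv2.findContours(rim.astype(np.uint8),cv2.RETR_CCOMP,cv2.CHAIN_APPROX_NONE)
    inn=[q for q,hh in zip(cs,h[0]) if hh[3]>=0]; inn=max(inn,key=len)[:,0] if inn else None
    if inn is not None: W=ray(inn,K,E,.07); print("mouth",cv2.minAreaRect((W[:,:2]*1000).astype(np.float32)))
np.savez("w2",c=c,d=d,K=K,E=E); save("w2.png",c)
E
python3 box.py
```

```text
[ 0.5698 -0.1828  0.3549] [0.9398 0.3418] [-0.5089  0.1683  1.4125  0.0005  1.5619 -0.8577] 0.011539634583513664
rim 3805 0.07063313341559707 ((566.4453735351562, -182.29864501953125), (132.5650177001953, 161.9204559326172), 19.840007781982422)
mouth ((566.501708984375, -182.37252807617188), (110.54108428955078, 139.89794921875), 20.031906127929688)
[ 0.5699 -0.1827  0.355 ] [0.9396 0.3422] [-0.5086  0.1683  1.4123  0.0004  1.5619 -0.8578] 0.004972511377578948
rim 3780 0.07064810636589927 ((566.3937377929688, -182.25628662109375), (132.2993621826172, 162.04803466796875), 19.806461334228516)
mouth ((566.1564331054688, -181.5342254638672), (110.72836303710938, 138.47499084472656), 20.073062896728516)
```

View pics/w2.png

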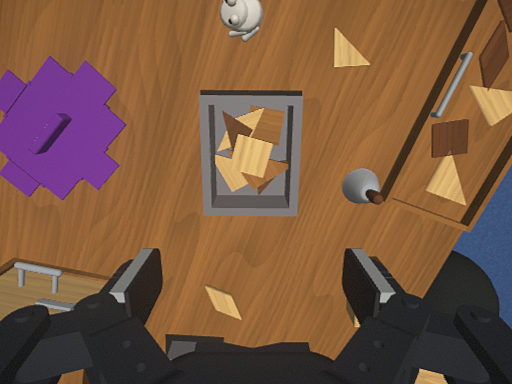

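The close view confirms the large open grey box at (252,152), with the bell at (362,185) and the frog at (240,12) well clear. Next I fetch the white lid.

Call:
play_rows --xyz '[[46,17,28],[92,34,56],[138,51,85],[185,68.5,114],[231,85.5,142],[277,102.5,171],[323,119.5,200],[369,137,225],[369,137,235],[369,137,235]]' --rot '[[0,0,0.005],[0,0,0.01],[0,0,0.015],[0,0,0.02],[0,0,0.025],[0,0,0.03],[0,0,0.035],[0,0,0.038],[0,0,0.038],[0,0,0.038]]' --grip '[1,1,1,1,1,1,1,1,1,1]'

```text
time_s: 4.1
eef_pos: [0.572, 0.2099, 0.1194]
eef_rot: [-0.001, 0.589, 0.808, -0.001]
wrist_force: [-0.2, -1.2, -0.1]
opening: 0.997
grasp_force: 0.0
```

```bash
python3 - <<'E'
from h import *
np.set_printoptions(precision=4,suppress=True)
for i in range(3):
    c,d,K,E=cam("wrist"); T,o=pose()
    P=cloud(d,K,E); F=P[(P[...,2]>.035)&(P[...,2]<.046)&(np.hypot(P[...,0]-.572,P[...,1]-.211)<.05)&(c.min(-1)>100)]
    print(T[:3,3],T[:2,1],np.abs(o["dq"]).max(),len(F),cv2.minAreaRect((F[:,:2]*1000).astype(np.float32)) if len(F) else 0)
E
```

```text
[0.5729 0.2092 0.1204] [0.9523 0.3051] 0.025999065355216767 1737 ((572.9107666015625, 210.62660217285156), (14.01159954071045, 69.15876007080078), 17.62445831298828)
[0.5736 0.2087 0.1211] [0.9527 0.304 ] 0.015675184302598996 1724 ((572.8656005859375, 210.63113403320312), (14.045586585998535, 68.85669708251953), 17.646717071533203)
[0.574  0.2084 0.1214] [0.9529 0.3034] 0.00812852436964746 1710 ((572.8428955078125, 210.62228393554688), (13.957446098327637, 69.36603546142578), 17.505672454833984)
```

Call:
play_rows --xyz '[[2.4,-0.4,20],[2.4,-0.4,40],[2.4,-0.4,60],[2.4,-0.4,75],[2.4,-0.4,85],[2.4,-0.4,85],[2.4,-0.4,85],[2.4,-0.4,85],[2.4,-0.4,85],[2.4,-0.4,85]]' --rot '[[0,0,0],[0,0,0],[0,0,0],[0,0,0],[0,0,0],[0,0,0],[0,0,0],[0,0,0],[0,0,0],[0,0,0]]' --grip '[1,1,1,1,1,1,0,0,0,0]'

```text
time_s: 5.5
eef_pos: [0.5724, 0.2112, 0.0357]
eef_rot: [0.0, 0.59, 0.808, 0.0]
wrist_force: [-6.2, -1.5, 16.2]
opening: 0.154
grasp_force: 59.9
```

Call:
play_rows --xyz '[[0,0,-15],[0,0,-40],[0,0,-75],[-10,-3,-100],[-43,-14,-100],[-84,-28,-100],[-126,-42,-100],[-168,-56,-100],[-210,-70,-100],[-252,-84,-100]]' --rot '[[0,0,0],[0,0,0],[0,0,0],[0,0,0],[0,0,-0.005],[0,0,-0.01],[0,0,-0.015],[0,0,-0.02],[0,0,-0.025],[0,0,-0.03]]' --grip '[0,0,0,0,0,0,0,0,0,0]'

```text
time_s: 6.75
eef_pos: [0.5688, -0.0559, 0.1362]
eef_rot: [0.0, 0.578, 0.816, 0.0]
wrist_force: [1.3, 0.1, -2.5]
opening: 0.151
grasp_force: 58.7
```

Call:
play_rows --xyz '[[-42,-14,0],[-80,-27,0],[-105,-35,0],[-117,-39,0],[-120.5,-40.5,0],[-120.5,-40.5,0],[-120.5,-40.5,0],[-120.5,-40.5,0],[-120.5,-40.5,0],[-120.5,-40.5,0]]' --rot '[[0,0,-0.005],[0,0,-0.009],[0,0,-0.009],[0,0,-0.009],[0,0,-0.009],[0,0,-0.009],[0,0,-0.009],[0,0,-0.009],[0,0,-0.009],[0,0,-0.009]]' --grip '[0,0,0,0,0,0,0,0,0,0]'

```text
time_s: 8.0
eef_pos: [0.5708, -0.1814, 0.1353]
eef_rot: [0.0, 0.574, 0.819, 0.0]
wrist_force: [-0.1, -0.1, -0.8]
opening: 0.146
grasp_force: 58.7
```

```bash
cat > fin.py <<'E'
from h import *
np.set_printoptions(precision=4,suppress=True)
c,d,K,E=cam("wrist"); T,o=pose(); print(T[:3,3],np.degrees(np.arctan2(T[1,1],T[0,1])),T[2,:],np.abs(o["dq"]).max(),o["wrist_force"],o["opening"])
P=(cloud(d,K,E)-T[:3,3])@T[:3,:3]*1000 # tool frame, mm
np.savez("w3",c=c,d=d,K=K,E=E,P=P); save("w3.png",c)
W=(c.min(-1)>100)&(c.max(-1).astype(int)-c.min(-1)<40)
F=P[W&(P[...,2]>-10)&(P[...,2]<0)&(abs(P[...,0])<60)&(abs(P[...,1])<20)]; print("fin top",len(F),F.min(0) if len(F) else 0,F.max(0) if len(F) else 0)
G=P[W&(P[...,2]>10)&(P[...,2]<35)&(abs(P[...,0])<80)&(abs(P[...,1])<60)]; 
A=np.c_[G[:,:2],np.ones(len(G))]; s=np.linalg.lstsq(A,G[:,2],rcond=None)[0]; ok=abs(A@s-G[:,2])<1.5; s=np.linalg.lstsq(A[ok],G[ok,2],rcond=None)[0]
print("plate plane z=ax+by+c",s,ok.sum(),np.percentile(G[ok],[1,99],axis=0))
E
python3 fin.py
```

```text
[ 0.5707 -0.1815  0.1353] 19.946007395957007 [ 0.     -0.     -1.      0.1353] 0.002240132555978782 [-0.2767 -0.5589 -1.4836] 0.14986291948584313
fin top 3667 [-34.8433  -7.3451  -6.5776] [33.6389  6.2379 -0.7523]
plate plane z=ax+by+c [-0.0014  0.0006 21.1851] 42250 [[-49.6538 -58.9387  19.8312]
 [ 78.6961  58.9571  22.434 ]]
```

View pics/w3.png

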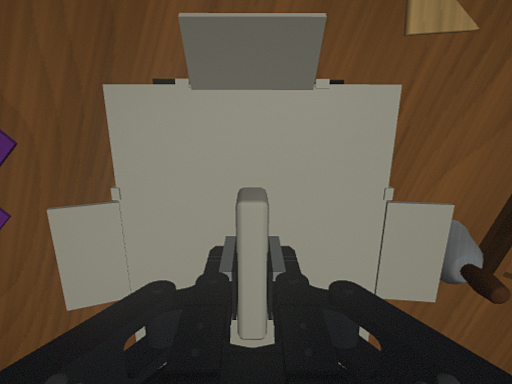

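The lid hangs level, centred on the tool at (252,260). The bell at (460,255) stands near the right clip, so I'll check that clearance before lowering.

```bash
python3 - <<'E'
from h import *
f=np.load("w2.npz"); P=cloud(f["d"],f["K"],f["E"])*1000
a=np.radians(19.9); A=np.array([[np.cos(a),np.sin(a)],[-np.sin(a),np.cos(a)]])
U=(P[...,:2]-[566.3,-182.1])@A.T; Z=P[...,2]
s=np.s_[160:215,335:390]; m=Z[s]>12; print("bell",np.percentile(U[s][m],[1,50,99],axis=0),Z[s][m].max())
near=(Z>8)&(np.abs(U[...,0])<160)&(np.abs(U[...,1])<190)&~((np.abs(U[...,0])<72)&(np.abs(U[...,1])<87))&(Z<95)
n,L,S,C=cv2.connectedComponentsWithStats(near.astype(np.uint8))
for k in range(1,n):
    if S[k,4]>40: q=L==k; print(S[k],U[q].min(0),U[q].max(0),Z[q].max())
E
```

```text
bell [[ 27.78527909 -74.01320947]
 [169.53464558 -50.24185767]
 [214.32634674  52.86531704]] 479.35465957323487
[ 219    4   44   37 1097] [-41.00686957 154.43402649] [ 15.90921771 189.98932741] 45.08025093794471
[334  28  31  39 705] [115.58460324 121.34821744] [159.98120803 170.1004642 ] 13.244494714389376
[345 175  13  25 239] [149.88258566 -75.3789252 ] [159.92643197 -35.29128617] 37.27273074780074
```

Call:
play_rows --xyz '[[1.5,-3.8,0],[1.5,-3.8,8],[1.5,-3.8,16],[1.5,-3.8,22],[1.5,-3.8,24],[1.5,-3.8,26],[1.5,-3.8,28],[1.5,-3.8,30],[1.5,-3.8,30],[1.5,-3.8,30]]' --rot '[[0,0,0],[0,0,0],[0,0,0],[0,0,0],[0,0,0],[0,0,0],[0,0,0],[0,0,0],[0,0,0],[0,0,0]]' --grip '[0,0,0,0,0,0,0,0,0,0]'

```text
time_s: 9.3
eef_pos: [0.5667, -0.1815, 0.1054]
eef_rot: [0.0, 0.574, 0.819, 0.0]
wrist_force: [0.1, -0.4, -1.8]
opening: 0.153
grasp_force: 58.7
```

Call:
play_rows --xyz '[[0,0,1.5],[0,0,3],[0,0,4.5],[0,0,6],[0,0,7],[0,0,8],[0,0,9],[0,0,9.5],[0,0,10],[0,0,10]]' --rot '[[0,0,0],[0,0,0],[0,0,0],[0,0,0],[0,0,0],[0,0,0],[0,0,0],[0,0,0],[0,0,0],[0,0,0]]' --grip '[0,0,0,0,0,0,0,0,0,0]'

```text
time_s: 10.55
eef_pos: [0.5666, -0.1814, 0.0959]
eef_rot: [-0.0, 0.574, 0.819, -0.0]
wrist_force: [-3.6, 0.7, 6.6]
opening: 0.151
grasp_force: 59.6
```

Call:
play_rows --xyz '[[0,0,0.3],[0,0,0.6],[0,0,0.9],[0,0,1.2],[0,0,1.2],[0,0,1.2],[0,0,1.2],[0,0,1.2],[0,0,1.2],[0,0,1.2]]' --rot '[[0,0,0],[0,0,0],[0,0,0],[0,0,0],[0,0,0],[0,0,0],[0,0,0],[0,0,0],[0,0,0],[0,0,0]]' --grip '[0,0,0,0,0,0,0,0,0,0]'

```text
time_s: 11.8
eef_pos: [0.5667, -0.1815, 0.0959]
eef_rot: [0.0, 0.574, 0.819, -0.0]
wrist_force: [-8.0, 3.5, 13.8]
opening: 0.152
grasp_force: 61.0
```

Call:
play_rows --xyz '[[0,0,-1],[0,0,-1],[0,0,-1],[0,0,-1],[0,0,-20],[0,0,-60],[0,0,-110],[0,0,-160],[0,0,-200],[0,0,-200]]' --rot '[[0,0,0],[0,0,0],[0,0,0],[0,0,0],[0,0,0],[0,0,0],[0,0,0],[0,0,0],[0,0,0],[0,0,0]]' --grip '[0.6,0.6,0.6,0.6,0.6,0.6,0.6,0.6,0.3,0]'

```text
time_s: 13.05
eef_pos: [0.5685, -0.1824, 0.3003]
eef_rot: [0.005, 0.574, 0.819, 0.001]
wrist_force: [0.0, -0.3, 0.2]
opening: 0.183
grasp_force: 0.0
```

```bash
cat > seat.py <<'E'
from h import *
import sys
np.set_printoptions(precision=4,suppress=True)
c,d,K,E=cam("wrist"); c,d,K,E=cam("wrist"); T,o=pose(); print(T[:3,3],np.degrees(np.arctan2(T[1,1],T[0,1])),o["q"],np.abs(o["dq"]).max(),o["opening"],o["wrist_force"])
n=sys.argv[1]; np.savez(n,c=c,d=d,K=K,E=E); save(n+".png",c)
P=cloud(d,K,E)*1000; ct=np.array([566.3,-182.1])
W=(c.min(-1)>90)&(c.max(-1).astype(int)-c.min(-1)<45)&(np.hypot(*(P[...,:2]-ct).transpose(2,0,1))<125)
F=P[W&(P[...,2]>92)&(P[...,2]<106)&(np.hypot(*(P[...,:2]-ct).transpose(2,0,1))<50)]
r=cv2.minAreaRect(F[:,:2].astype(np.float32)); print("fin",len(F),np.median(F[:,2]),r)
a=np.radians(19.9); A=np.array([[np.cos(a),np.sin(a)],[-np.sin(a),np.cos(a)]]); U=(P[...,:2]-ct)@A.T; Z=P[...,2]
m=W&(abs(Z-74.5)<4)&(abs(U[...,0])<60)&(abs(U[...,1])<75); B=np.c_[U[m],np.ones(m.sum())]; s=np.linalg.lstsq(B,Z[m],rcond=None)[0]; print("plate",s,m.sum())
for nm,ax,sg,h in(("+x",0,1,67),("+y",1,1,82),("-x",0,-1,67),("-y",1,-1,82)):
    sel=W&(np.abs(U[...,1-ax])<20)&(U[...,ax]*sg>h+1)&(U[...,ax]*sg<h+36)
    t=U[sel][:,ax]*sg-h; z=Z[sel]
    print(nm,[(i,round(float(np.median(z[(t>i)&(t<i+4)])),1)) for i in range(1,36,4) if ((t>i)&(t<i+4)).sum()>3])
E
python3 seat.py w4
```

```text
[ 0.5667 -0.1814  0.2952] 19.942441209969246 [-0.5091  0.1901  1.5049  0.      1.4449 -0.8572] 0.03462410268290315 0.00906313955274455 [-0.3671 -0.5573 -2.1741]
fin 824 100.2619514379533 ((565.7408447265625, -182.03338623046875), (13.279419898986816, 68.60578155517578), 20.19336700439453)
plate [-0.0002  0.0012 74.6223] 12680
+x [(1, 77.4), (5, 77.9), (9, 78.5), (13, 78.8), (17, 79.4), (21, 79.8), (25, 80.2), (29, 80.1)]
+y [(1, 80.5), (5, 83.5), (9, 86.6), (13, 89.7), (17, 92.6), (21, 92.9)]
-x [(1, 78.7), (5, 80.0), (9, 81.6), (13, 83.0), (17, 84.6), (21, 86.1), (25, 87.3)]
-y [(1, 79.5), (5, 82.1), (9, 84.5), (13, 87.4), (17, 89.7), (21, 91.9)]
```

View pics/w4.png

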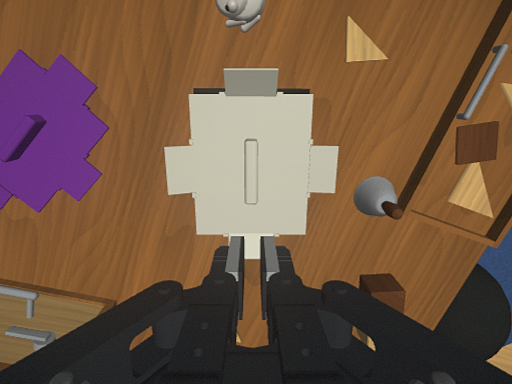

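Picture w4 shows the lid seated square, with the fin at (251,170). It is level at plate z 74.6 and centred within 1 mm. All four clips are still tipped up.

I'll press each clip with the shut fingers, tool leaning outward by 0.35 rad. A small helper will work out the rows.

```bash
cat > plan.py <<'E'
# plan.py clip new|cont  "t,z;t,z;..." : corner waypoints (mm out from hinge, mm above hinge), 10 rows
from h import *
import sys,os
clip,mode,w=sys.argv[1:4]; B=float(sys.argv[4]) if len(sys.argv)>4 else .35
ct=np.array([566.8,-182.1,0]); a=np.radians(20.0); bx=np.array([np.cos(a),np.sin(a),0]); by=np.array([-bx[1],bx[0],0])
o,h={"+x":(bx,67.3),"+y":(by,82.3),"-x":(-bx,67.3),"-y":(-by,82.3)}[clip]
s={"+x":1,"+y":1,"-x":-1,"-y":-1}[clip]      # tool x = s*o
up=np.array([0,0,1.]); x0=s*o; z0=-up; R0=np.c_[x0,np.cross(z0,x0),z0]
RT=R0@R.from_euler("y",-s*B).as_matrix()
if mode=="new": T,_=pose(); np.savez("cmd",T=T)
T=np.load("cmd.npz")["T"]; p0=T[:3,3]*1000; Rc=T[:3,:3]
dr=R.from_matrix(Rc.T@RT).as_rotvec(); n=max(1,int(np.ceil(np.linalg.norm(dr)/.17)))
X=[];Q=[]
W=[tuple(map(float,q.split(","))) for q in w.split(";")]
for i,(t,z) in enumerate(W):
    rv=np.round(dr*min(1,(i+1)/n),3); Ri=Rc@R.from_rotvec(rv).as_matrix()
    c=ct+o*(h+t)+up*(72.5+z); p=c-Ri@np.array([-s*11,0,19.]); X.append(np.round(Rc.T@(p-p0),1).tolist()); Q.append(rv.tolist())
N=T.copy(); N[:3,:3]=Rc@R.from_rotvec(Q[-1]).as_matrix(); N[:3,3]=(p0+Rc@np.array(X[-1]))/1000; np.savez("cmd",T=N)
print("xyz",X); print("rot",Q)
d=np.diff(np.r_[[[0,0,0]],X],axis=0); print("max step",np.linalg.norm(d,axis=1).max(),"TCP end",N[:3,3])
E
cat > st.py <<'E'
from h import *
import sys
clip=sys.argv[1]; T,o=pose(); ct=np.array([566.8,-182.1,0]); a=np.radians(20.0); bx=np.array([np.cos(a),np.sin(a),0]); by=np.array([-bx[1],bx[0],0])
u,h={"+x":(bx,67.3),"+y":(by,82.3),"-x":(-bx,67.3),"-y":(-by,82.3)}[clip]; s=1 if clip[0]=="+" else -1
c=T[:3,3]*1000+T[:3,:3]@np.array([-s*11,0,19.]); f=np.array(o["wrist_force"])
print("t %.2f z %.2f side %.2f | Fout %.1f Fz %.1f"%((c-ct)@u-h,c[2]-72.5,(c-ct)@np.cross(u,[0,0,1]),f@u,f[2]),o["time_s"])
E
python3 plan.py +y new "-60,190;-20,160;15,120;15,80;15,50;15,38;15,30;15,25;15,20;15,15"
```

```text
xyz [[34.8, -0.2, 15.1], [76.8, -0.3, 46.7], [113.6, -0.3, 88.5], [113.6, -0.4, 128.5], [113.7, -0.4, 158.5], [113.7, -0.4, 170.5], [113.7, -0.4, 178.5], [113.7, -0.4, 183.5], [113.7, -0.5, 188.5], [113.7, -0.5, 193.5]]
rot [[0.0, -0.116, -0.0], [0.001, -0.232, -0.001], [0.001, -0.349, -0.001], [0.001, -0.349, -0.001], [0.001, -0.349, -0.001], [0.001, -0.349, -0.001], [0.001, -0.349, -0.001], [0.001, -0.349, -0.001], [0.001, -0.349, -0.001], [0.001, -0.349, -0.001]]
max step 55.69093283470838 TCP end [ 0.5277284  -0.07486318  0.10159139]
```

Call:
play_rows --xyz '[[34.8,-0.2,15.1],[76.8,-0.3,46.7],[113.6,-0.3,88.5],[113.6,-0.4,128.5],[113.7,-0.4,158.5],[113.7,-0.4,170.5],[113.7,-0.4,178.5],[113.7,-0.4,183.5],[113.7,-0.5,188.5],[113.7,-0.5,193.5]]' --rot '[[0,-0.116,0],[0.001,-0.232,-0.001],[0.001,-0.349,-0.001],[0.001,-0.349,-0.001],[0.001,-0.349,-0.001],[0.001,-0.349,-0.001],[0.001,-0.349,-0.001],[0.001,-0.349,-0.001],[0.001,-0.349,-0.001],[0.001,-0.349,-0.001]]' --grip '[0,0,0,0,0,0,0,0,0,0]'

```text
time_s: 14.4
eef_pos: [0.5276, -0.0732, 0.1013]
eef_rot: [0.142, 0.565, 0.807, -0.099]
wrist_force: [-0.2, -0.2, 0.4]
opening: -0.001
grasp_force: 0.3
```

```bash
python3 st.py +y; python3 plan.py +y cont "15,10;15,5;15,1;15,-3;15,-7;15,-11;15,-15;15,-18;15,-21;15,-24"
```

```text
t 16.64 z 14.69 side 0.37 | Fout -0.1 Fz 0.4 14.4
xyz [[1.7, 0.0, 4.7], [3.5, 0.0, 9.4], [4.8, 0.0, 13.2], [6.2, 0.0, 16.9], [7.6, 0.0, 20.7], [8.9, 0.0, 24.4], [10.3, 0.0, 28.2], [11.3, 0.0, 31.0], [12.4, 0.0, 33.8], [13.4, 0.0, 36.6]]
rot [[-0.0, 0.0, -0.0], [-0.0, 0.0, -0.0], [-0.0, 0.0, -0.0], [-0.0, 0.0, -0.0], [-0.0, 0.0, -0.0], [-0.0, 0.0, -0.0], [-0.0, 0.0, -0.0], [-0.0, 0.0, -0.0], [-0.0, 0.0, -0.0], [-0.0, 0.0, -0.0]]
max step 5.032891812864648 TCP end [ 0.52771842 -0.07483827  0.06261551]
```

Call:
play_rows --xyz '[[1.7,0,4.7],[3.5,0,9.4],[4.8,0,13.2],[6.2,0,16.9],[7.6,0,20.7],[8.9,0,24.4],[10.3,0,28.2],[11.3,0,31],[12.4,0,33.8],[13.4,0,36.6]]' --rot '[[0,0,0],[0,0,0],[0,0,0],[0,0,0],[0,0,0],[0,0,0],[0,0,0],[0,0,0],[0,0,0],[0,0,0]]' --grip '[0,0,0,0,0,0,0,0,0,0]'

```text
time_s: 15.65
eef_pos: [0.5274, -0.0747, 0.0615]
eef_rot: [0.142, 0.565, 0.807, -0.1]
wrist_force: [-1.0, -0.3, 0.0]
opening: 0.001
grasp_force: 0.0
```

```bash
python3 st.py +y; python3 plan.py +y cont "14.5,-25;14,-26;13.5,-27;13,-27;12.5,-27;12,-27;11.5,-27;11,-27;10.5,-27;10,-27"
```

```text
t 15.30 z -25.14 side -0.33 | Fout 0.1 Fz 0.0 15.65
xyz [[-0.1, 0.0, 1.2], [-0.2, 0.0, 2.3], [-0.4, 0.0, 3.4], [-0.8, 0.0, 3.5], [-1.3, 0.0, 3.7], [-1.8, 0.0, 3.9], [-2.3, 0.0, 4.1], [-2.7, 0.0, 4.2], [-3.2, 0.0, 4.4], [-3.7, 0.0, 4.6]]
rot [[-0.0, 0.0, -0.0], [-0.0, 0.0, -0.0], [-0.0, 0.0, -0.0], [-0.0, 0.0, -0.0], [-0.0, 0.0, -0.0], [-0.0, 0.0, -0.0], [-0.0, 0.0, -0.0], [-0.0, 0.0, -0.0], [-0.0, 0.0, -0.0], [-0.0, 0.0, -0.0]]
max step 1.2041594578792296 TCP end [ 0.52944593 -0.0795877   0.0595645 ]
```

Call:
play_rows --xyz '[[-0.1,0,1.2],[-0.2,0,2.3],[-0.4,0,3.4],[-0.8,0,3.5],[-1.3,0,3.7],[-1.8,0,3.9],[-2.3,0,4.1],[-2.7,0,4.2],[-3.2,0,4.4],[-3.7,0,4.6]]' --rot '[[0,0,0],[0,0,0],[0,0,0],[0,0,0],[0,0,0],[0,0,0],[0,0,0],[0,0,0],[0,0,0],[0,0,0]]' --grip '[0,0,0,0,0,0,0,0,0,0]'

```text
time_s: 16.9
eef_pos: [0.5289, -0.0791, 0.0584]
eef_rot: [0.142, 0.565, 0.807, -0.1]
wrist_force: [-0.7, 2.7, -0.2]
opening: 0.002
grasp_force: 1.5
```

```bash
python3 st.py +y; python3 plan.py +y cont "9.6,-26.5;9.2,-26;8.8,-26;8.4,-26;8,-26;7.6,-26;7.2,-26;6.8,-26;6.4,-26;6,-26"
```

```text
t 10.59 z -28.20 side -0.41 | Fout 2.8 Fz -0.2 16.9
xyz [[-0.5, 0.0, -0.4], [-1.1, 0.0, -0.7], [-1.4, 0.0, -0.5], [-1.8, 0.0, -0.4], [-2.2, 0.0, -0.3], [-2.6, 0.0, -0.1], [-2.9, 0.0, -0.0], [-3.3, 0.0, 0.1], [-3.7, 0.0, 0.3], [-4.1, 0.0, 0.4]]
rot [[-0.0, 0.0, -0.0], [-0.0, 0.0, -0.0], [-0.0, 0.0, -0.0], [-0.0, 0.0, -0.0], [-0.0, 0.0, -0.0], [-0.0, 0.0, -0.0], [-0.0, 0.0, -0.0], [-0.0, 0.0, -0.0], [-0.0, 0.0, -0.0], [-0.0, 0.0, -0.0]]
max step 0.6708203932499369 TCP end [ 0.53080928 -0.08333574  0.06059573]
```

Call:
play_rows --xyz '[[-0.5,0,-0.4],[-1.1,0,-0.7],[-1.4,0,-0.5],[-1.8,0,-0.4],[-2.2,0,-0.3],[-2.6,0,-0.1],[-2.9,0,0],[-3.3,0,0.1],[-3.7,0,0.3],[-4.1,0,0.4]]' --rot '[[0,0,0],[0,0,0],[0,0,0],[0,0,0],[0,0,0],[0,0,0],[0,0,0],[0,0,0],[0,0,0],[0,0,0]]' --grip '[0,0,0,0,0,0,0,0,0,0]'

```text
time_s: 18.15
eef_pos: [0.5294, -0.0819, 0.0585]
eef_rot: [0.141, 0.565, 0.807, -0.1]
wrist_force: [-0.8, 7.6, -3.6]
opening: -0.0
grasp_force: 3.5
```

```bash
python3 st.py +y; python3 plan.py +y cont "5.6,-26;5.3,-26;5,-26;4.6,-26;4.3,-26;4,-26;3.6,-26;3.3,-26;3,-26;3,-26"
```

```text
t 7.85 z -28.16 side -0.96 | Fout 7.4 Fz -3.6 18.15
xyz [[-0.3, 0.0, 0.1], [-0.6, 0.0, 0.3], [-0.9, 0.0, 0.4], [-1.3, 0.0, 0.5], [-1.6, 0.0, 0.6], [-1.8, 0.0, 0.7], [-2.2, 0.0, 0.8], [-2.5, 0.0, 0.9], [-2.8, 0.0, 1.0], [-2.8, 0.0, 1.0]]
rot [[-0.0, 0.0, -0.0], [-0.0, 0.0, -0.0], [-0.0, 0.0, -0.0], [-0.0, 0.0, -0.0], [-0.0, 0.0, -0.0], [-0.0, 0.0, -0.0], [-0.0, 0.0, -0.0], [-0.0, 0.0, -0.0], [-0.0, 0.0, -0.0], [-0.0, 0.0, -0.0]]
max step 0.4123105625617662 TCP end [ 0.5318256  -0.08612978  0.06061729]
```

Call:
play_rows --xyz '[[-0.3,0,0.1],[-0.6,0,0.3],[-0.9,0,0.4],[-1.3,0,0.5],[-1.6,0,0.6],[-1.8,0,0.7],[-2.2,0,0.8],[-2.5,0,0.9],[-2.8,0,1],[-2.8,0,1]]' --rot '[[0,0,0],[0,0,0],[0,0,0],[0,0,0],[0,0,0],[0,0,0],[0,0,0],[0,0,0],[0,0,0],[0,0,0]]' --grip '[0,0,0,0,0,0,0,0,0,0]'

```text
time_s: 19.4
eef_pos: [0.5315, -0.0857, 0.0597]
eef_rot: [0.142, 0.565, 0.807, -0.1]
wrist_force: [-1.0, 2.7, 2.6]
opening: -0.006
grasp_force: 1.6
```

```bash
python3 st.py +y; python3 plan.py +y cont "2.5,-26;2,-26;1.6,-26;1.2,-26;.8,-26;.4,-26;0,-26;-0.3,-26;-.6,-26;-1,-26"
```

```text
t 3.51 z -26.94 side -0.27 | Fout 2.9 Fz 2.6 19.4
xyz [[-0.4, 0.0, 0.2], [-0.9, 0.0, 0.4], [-1.3, 0.0, 0.5], [-1.7, 0.0, 0.7], [-2.0, 0.0, 0.8], [-2.4, 0.0, 0.9], [-2.8, 0.0, 1.1], [-3.1, 0.0, 1.2], [-3.4, 0.0, 1.3], [-3.7, 0.0, 1.4]]
rot [[-0.0, 0.0, -0.0], [-0.0, 0.0, -0.0], [-0.0, 0.0, -0.0], [-0.0, 0.0, -0.0], [-0.0, 0.0, -0.0], [-0.0, 0.0, -0.0], [-0.0, 0.0, -0.0], [-0.0, 0.0, -0.0], [-0.0, 0.0, -0.0], [-0.0, 0.0, -0.0]]
max step 0.5385164807134505 TCP end [ 0.5331778  -0.08984724  0.06057198]
```

Call:
play_rows --xyz '[[-0.4,0,0.2],[-0.9,0,0.4],[-1.3,0,0.5],[-1.7,0,0.7],[-2,0,0.8],[-2.4,0,0.9],[-2.8,0,1.1],[-3.1,0,1.2],[-3.4,0,1.3],[-3.7,0,1.4]]' --rot '[[0,0,0],[0,0,0],[0,0,0],[0,0,0],[0,0,0],[0,0,0],[0,0,0],[0,0,0],[0,0,0],[0,0,0]]' --grip '[0,0,0,0,0,0,0,0,0,0]'

```text
time_s: 20.65
eef_pos: [0.5319, -0.087, 0.0593]
eef_rot: [0.141, 0.565, 0.807, -0.099]
wrist_force: [-6.1, 19.3, 12.0]
opening: -0.002
grasp_force: 10.3
```

```bash
python3 st.py +y; cp cmd.npz c0.npz; python3 plan.py +y cont "8,-26;25,-20;30,10;30,40;30,80;30,120;0,130;-40,130;-80,130;-120,130"
```

```text
t 2.18 z -27.36 side -0.32 | Fout 20.2 Fz 12.0 20.65
xyz [[8.4, 0.0, -3.1], [22.3, 0.0, -14.5], [16.7, 0.0, -44.4], [6.4, 0.0, -72.6], [-7.3, 0.0, -110.2], [-21.0, 0.0, -147.8], [-52.6, 0.0, -146.9], [-90.2, 0.1, -133.1], [-127.8, 0.1, -119.4], [-165.3, 0.1, -105.7]]
rot [[-0.0, 0.0, -0.0], [-0.0, 0.0, -0.0], [-0.0, 0.0, -0.0], [-0.0, 0.0, -0.0], [-0.0, 0.0, -0.0], [-0.0, 0.0, -0.0], [-0.0, 0.0, -0.0], [-0.0, 0.0, -0.0], [-0.0, 0.0, -0.0], [-0.0, 0.0, -0.0]]
max step 40.05259042808593 TCP end [ 0.57395016 -0.20163507  0.21657737]
```

Call:
play_rows --xyz '[[8.4,0,-3.1],[22.3,0,-14.5],[16.7,0,-44.4],[6.4,0,-72.6],[-7.3,0,-110.2],[-21,0,-147.8],[-52.6,0,-146.9],[-90.2,0.1,-133.1],[-127.8,0.1,-119.4],[-165.3,0.1,-105.7]]' --rot '[[0,0,0],[0,0,0],[0,0,0],[0,0,0],[0,0,0],[0,0,0],[0,0,0],[0,0,0],[0,0,0],[0,0,0]]' --grip '[0,0,0,0,0,0,0,0,0,0]'

```text
time_s: 21.9
eef_pos: [0.5739, -0.2023, 0.2158]
eef_rot: [0.142, 0.565, 0.807, -0.1]
wrist_force: [0.5, 0.3, 0.5]
opening: 0.0
grasp_force: 0.0
```

```bash
python3 st.py -y; python3 plan.py -y cont "-50,130;-30,130;-10,120;15,110;15,75;15,45;15,35;15,27;15,21;15,15"
```

```text
t -64.69 z 121.66 side 0.24 | Fout -0.2 Fz 0.5 21.9
xyz [[-19.5, -0.0, -0.1], [-40.6, -0.0, 8.8], [-57.9, -0.0, 27.4], [-79.6, -0.0, 48.0], [-68.8, -0.0, 83.7], [-58.5, -0.0, 111.9], [-55.1, -0.0, 121.3], [-52.3, -0.0, 128.8], [-50.3, -0.0, 134.4], [-48.2, -0.0, 140.0]]
rot [[-0.0, 0.14, -0.0], [-0.0, 0.28, -0.0], [-0.0, 0.42, -0.0], [-0.0, 0.56, -0.0], [-0.0, 0.7, -0.0], [-0.0, 0.7, -0.0], [-0.0, 0.7, -0.0], [-0.0, 0.7, -0.0], [-0.0, 0.7, -0.0], [-0.0, 0.7, -0.0]]
max step 37.29785516621566 TCP end [ 0.60584594 -0.28932975  0.1016185 ]
```

Call:
play_rows --xyz '[[-19.5,0,-0.1],[-40.6,0,8.8],[-57.9,0,27.4],[-79.6,0,48],[-68.8,0,83.7],[-58.5,0,111.9],[-55.1,0,121.3],[-52.3,0,128.8],[-50.3,0,134.4],[-48.2,0,140]]' --rot '[[0,0.14,0],[0,0.28,0],[0,0.42,0],[0,0.56,0],[0,0.7,0],[0,0.7,0],[0,0.7,0],[0,0.7,0],[0,0.7,0],[0,0.7,0]]' --grip '[0,0,0,0,0,0,0,0,0,0]'

```text
time_s: 23.15
eef_pos: [0.6074, -0.2916, 0.1033]
eef_rot: [-0.139, 0.565, 0.807, 0.099]
wrist_force: [0.3, -3.8, 1.7]
opening: 0.002
grasp_force: 1.4
```

```bash
python3 st.py -y; python3 plan.py -y cont "15,10;15,5;15,1;15,-3;15,-7;15,-11;15,-15;15,-19;15,-22;14,-25"
```

```text
t 17.77 z 16.58 side -0.68 | Fout 3.6 Fz 1.7 23.15
xyz [[-1.8, -0.0, 4.7], [-3.5, -0.0, 9.4], [-4.8, -0.0, 13.2], [-6.2, -0.0, 16.9], [-7.6, -0.0, 20.7], [-8.9, -0.0, 24.5], [-10.3, -0.0, 28.2], [-11.7, -0.0, 32.0], [-12.7, -0.0, 34.8], [-12.8, -0.0, 37.9]]
rot [[0.0, 0.0, -0.0], [0.0, 0.0, -0.0], [0.0, 0.0, -0.0], [0.0, 0.0, -0.0], [0.0, 0.0, -0.0], [0.0, 0.0, -0.0], [0.0, 0.0, -0.0], [0.0, 0.0, -0.0], [0.0, 0.0, -0.0], [0.0, 0.0, -0.0]]
max step 5.032891812864648 TCP end [ 0.60551665 -0.28842707  0.06162692]
```

Call:
play_rows --xyz '[[-1.8,0,4.7],[-3.5,0,9.4],[-4.8,0,13.2],[-6.2,0,16.9],[-7.6,0,20.7],[-8.9,0,24.5],[-10.3,0,28.2],[-11.7,0,32],[-12.7,0,34.8],[-12.8,0,37.9]]' --rot '[[0,0,0],[0,0,0],[0,0,0],[0,0,0],[0,0,0],[0,0,0],[0,0,0],[0,0,0],[0,0,0],[0,0,0]]' --grip '[0,0,0,0,0,0,0,0,0,0]'

```text
time_s: 24.4
eef_pos: [0.6051, -0.2883, 0.0602]
eef_rot: [-0.143, 0.565, 0.806, 0.1]
wrist_force: [1.0, 0.2, 0.8]
opening: 0.004
grasp_force: 0.1
```

```bash
python3 st.py -y; python3 plan.py -y cont "13,-26;12,-26;11,-26;10.3,-26;9.6,-26;8.9,-26;8.2,-26;7.5,-26;6.8,-26;6,-26"
```

```text
t 13.78 z -26.38 side 0.34 | Fout 0.2 Fz 0.8 24.4
xyz [[0.6, -0.0, 1.3], [1.5, -0.0, 1.7], [2.5, -0.0, 2.0], [3.1, -0.0, 2.3], [3.8, -0.0, 2.5], [4.4, -0.0, 2.7], [5.1, -0.0, 3.0], [5.8, -0.0, 3.2], [6.4, -0.0, 3.5], [7.2, -0.0, 3.7]]
rot [[0.0, 0.0, -0.0], [0.0, 0.0, -0.0], [0.0, 0.0, -0.0], [0.0, 0.0, -0.0], [0.0, 0.0, -0.0], [0.0, 0.0, -0.0], [0.0, 0.0, -0.0], [0.0, 0.0, -0.0], [0.0, 0.0, -0.0], [0.0, 0.0, -0.0]]
max step 1.4317821063276355 TCP end [ 0.60277104 -0.28087899  0.0606179 ]
```

Call:
play_rows --xyz '[[0.6,0,1.3],[1.5,0,1.7],[2.5,0,2],[3.1,0,2.3],[3.8,0,2.5],[4.4,0,2.7],[5.1,0,3],[5.8,0,3.2],[6.4,0,3.5],[7.2,0,3.7]]' --rot '[[0,0,0],[0,0,0],[0,0,0],[0,0,0],[0,0,0],[0,0,0],[0,0,0],[0,0,0],[0,0,0],[0,0,0]]' --grip '[0,0,0,0,0,0,0,0,0,0]'

```text
time_s: 25.65
eef_pos: [0.6022, -0.2804, 0.0594]
eef_rot: [-0.144, 0.565, 0.806, 0.1]
wrist_force: [0.5, -0.2, 0.7]
opening: 0.003
grasp_force: 0.0
```

```bash
python3 st.py -y; python3 plan.py -y cont "5.6,-26;5.3,-26;5,-26;4.6,-26;4.3,-26;4,-26;3.6,-26;3.3,-26;3,-26;3,-26"
```

```text
t 5.26 z -27.10 side 0.37 | Fout 0.3 Fz 0.7 25.65
xyz [[0.3, -0.0, 0.2], [0.6, -0.0, 0.3], [0.9, -0.0, 0.4], [1.3, -0.0, 0.5], [1.6, -0.0, 0.6], [1.8, -0.0, 0.7], [2.2, -0.0, 0.9], [2.5, -0.0, 1.0], [2.8, -0.0, 1.1], [2.8, -0.0, 1.1]]
rot [[0.0, 0.0, -0.0], [0.0, 0.0, -0.0], [0.0, 0.0, -0.0], [0.0, 0.0, -0.0], [0.0, 0.0, -0.0], [0.0, 0.0, -0.0], [0.0, 0.0, -0.0], [0.0, 0.0, -0.0], [0.0, 0.0, -0.0], [0.0, 0.0, -0.0]]
max step 0.4472135954999581 TCP end [ 0.60174301 -0.27805274  0.06054387]
```

```bash
python3 - <<'E'
from h import *
c1,*_=cam("wrist"); c2,d,K,E=cam("scene"); 
p=np.linalg.inv(E)@np.array([.6,-.26,.07,1]); u,v=(K@p[:3])[:2]/p[2]; u,v=int(u),int(v); print(u,v)
a=cv2.resize(c2[max(0,v-70):v+70,max(0,u-70):u+70],(400,400),interpolation=cv2.INTER_CUBIC)
save("w5.png",np.hstack([cv2.resize(c1,(400,400)),a]))
E
```

```text
187 164
```

View pics/w5.png

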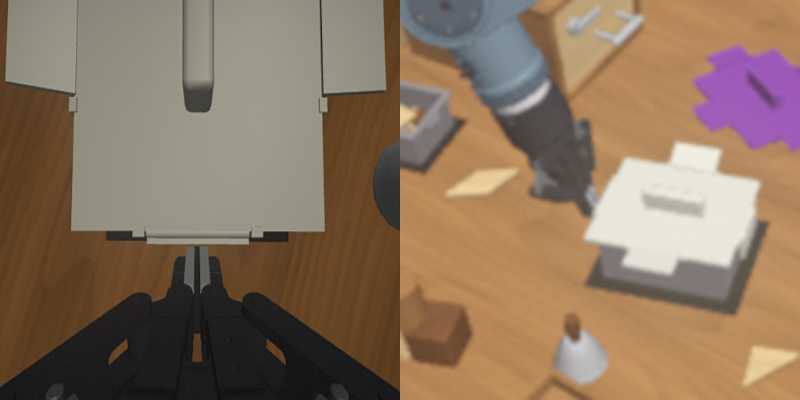

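The wrist view (left) shows the -y clip now hanging down at the plate's edge, (198,240), and the fingers beyond it. I'll press on to feel the stop.

Call:
play_rows --xyz '[[0.3,0,0.2],[0.6,0,0.3],[0.9,0,0.4],[1.3,0,0.5],[1.6,0,0.6],[1.8,0,0.7],[2.2,0,0.9],[2.5,0,1],[2.8,0,1.1],[2.8,0,1.1]]' --rot '[[0,0,0],[0,0,0],[0,0,0],[0,0,0],[0,0,0],[0,0,0],[0,0,0],[0,0,0],[0,0,0],[0,0,0]]' --grip '[0,0,0,0,0,0,0,0,0,0]'

```text
time_s: 27.0
eef_pos: [0.6018, -0.2793, 0.0594]
eef_rot: [-0.142, 0.565, 0.806, 0.099]
wrist_force: [2.6, -5.5, -3.5]
opening: -0.0
grasp_force: 3.3
```

```bash
python3 st.py -y; python3 plan.py -y cont "2.5,-26;2,-26;1.6,-26;1.2,-26;.8,-26;.4,-26;0,-26;-0.3,-26;-.6,-26;-1,-26"
```

```text
t 4.18 z -27.22 side 0.29 | Fout 6.1 Fz -3.5 27.0
xyz [[0.5, -0.0, 0.1], [0.9, -0.0, 0.3], [1.3, -0.0, 0.4], [1.7, -0.0, 0.6], [2.1, -0.0, 0.7], [2.4, -0.0, 0.8], [2.8, -0.0, 1.0], [3.1, -0.0, 1.1], [3.4, -0.0, 1.2], [3.7, -0.0, 1.3]]
rot [[0.0, 0.0, -0.0], [0.0, 0.0, -0.0], [0.0, 0.0, -0.0], [0.0, 0.0, -0.0], [0.0, 0.0, -0.0], [0.0, 0.0, -0.0], [0.0, 0.0, -0.0], [0.0, 0.0, -0.0], [0.0, 0.0, -0.0], [0.0, 0.0, -0.0]]
max step 0.5099019513592785 TCP end [ 0.60040253 -0.27436751  0.06059033]
```

Call:
play_rows --xyz '[[0.5,0,0.1],[0.9,0,0.3],[1.3,0,0.4],[1.7,0,0.6],[2.1,0,0.7],[2.4,0,0.8],[2.8,0,1],[3.1,0,1.1],[3.4,0,1.2],[3.7,0,1.3]]' --rot '[[0,0,0],[0,0,0],[0,0,0],[0,0,0],[0,0,0],[0,0,0],[0,0,0],[0,0,0],[0,0,0],[0,0,0]]' --grip '[0,0,0,0,0,0,0,0,0,0]'

```text
time_s: 28.25
eef_pos: [0.6016, -0.2786, 0.0595]
eef_rot: [-0.139, 0.566, 0.807, 0.098]
wrist_force: [6.3, -14.6, -8.3]
opening: -0.001
grasp_force: 8.0
```

```bash
python3 st.py -y; python3 plan.py -y cont "-1.4,-26;-1.8,-26;-2.2,-26;-2.5,-26;-2.8,-26;-3.1,-26;-3.4,-26;-3.7,-26;-4,-26;-4,-26"
```

```text
t 3.55 z -27.25 side 0.30 | Fout 15.8 Fz -8.3 28.25
xyz [[0.4, -0.0, 0.2], [0.8, -0.0, 0.3], [1.2, -0.0, 0.4], [1.5, -0.0, 0.5], [1.7, -0.0, 0.6], [2.0, -0.0, 0.7], [2.3, -0.0, 0.8], [2.6, -0.0, 1.0], [2.9, -0.0, 1.1], [2.9, -0.0, 1.1]]
rot [[0.0, 0.0, -0.0], [0.0, 0.0, -0.0], [0.0, 0.0, -0.0], [0.0, 0.0, -0.0], [0.0, 0.0, -0.0], [0.0, 0.0, -0.0], [0.0, 0.0, -0.0], [0.0, 0.0, -0.0], [0.0, 0.0, -0.0], [0.0, 0.0, -0.0]]
max step 0.447213595499958 TCP end [ 0.59934238 -0.27145298  0.06055058]
```

Call:
play_rows --xyz '[[0.4,0,0.2],[0.8,0,0.3],[1.2,0,0.4],[1.5,0,0.5],[1.7,0,0.6],[2,0,0.7],[2,0,0.7],[2,0,0.7],[2,0,0.7],[2,0,0.7]]' --rot '[[0,0,0],[0,0,0],[0,0,0],[0,0,0],[0,0,0],[0,0,0],[0,0,0],[0,0,0],[0,0,0],[0,0,0]]' --grip '[0,0,0,0,0,0,0,0,0,0]'

```text
time_s: 29.5
eef_pos: [0.6014, -0.2783, 0.0597]
eef_rot: [-0.137, 0.567, 0.807, 0.097]
wrist_force: [8.7, -19.2, -9.3]
opening: 0.0
grasp_force: 10.1
```

```bash
python3 st.py -y; python3 plan.py -y new "8,-26;28,-20;30,10;30,45;30,90;20,130;-10,140;-40,140;-70,140;-82,140"
```

```text
t 3.26 z -27.06 side 0.32 | Fout 21.0 Fz -9.3 29.5
xyz [[-4.3, 0.4, -2.4], [-21.2, 0.5, -14.7], [-13.2, 0.5, -43.7], [-1.6, 0.6, -76.7], [13.3, 0.7, -119.2], [36.0, 0.7, -153.6], [67.6, 0.6, -153.1], [95.9, 0.5, -143.2], [124.2, 0.4, -133.2], [135.5, 0.4, -129.3]]
rot [[0.003, 0.012, -0.002], [0.003, 0.012, -0.002], [0.003, 0.012, -0.002], [0.003, 0.012, -0.002], [0.003, 0.012, -0.002], [0.003, 0.012, -0.002], [0.003, 0.012, -0.002], [0.003, 0.012, -0.002], [0.003, 0.012, -0.002], [0.003, 0.012, -0.002]]
max step 45.03631867726313 TCP end [ 0.57267846 -0.19825972  0.2266007 ]
```

Call:
play_rows --xyz '[[-8,0,-3.5],[-26,0,-15],[-18,0,-44],[-6,0,-77],[9,0,-119],[32,0,-153],[63,0,-153],[92,0,-143],[120,0,-133],[131,0,-129]]' --rot '[[0,0,0],[0,0,0],[0,0,0],[0,0,0],[0,0,0],[0,0,0],[0,0,0],[0,0,0],[0,0,0],[0,0,0]]' --grip '[0,0,0,0,0,0,0,0,0,0]'

```text
time_s: 30.75
eef_pos: [0.5718, -0.1961, 0.2256]
eef_rot: [-0.144, 0.564, 0.807, 0.1]
wrist_force: [0.6, -0.1, -0.1]
opening: -0.002
grasp_force: 0.0
```

```bash
python3 - <<'E'
from h import *
T,o=pose(); print(T[:3,3],o["q"],o["time_s"])
E
for c in -x +x; do python3 plan.py $c new "-50,140;-50,140;-50,140;-50,140;-40,140;-20,130;0,120;10,115;14,110;14,110"; done
```

```text
[ 0.57184203 -0.1960931   0.22563864] [-0.62494844  0.43466835  1.37291927  0.19404671  1.62989827 -0.99269552] 30.75
xyz [[-1.4, -19.8, -1.4], [-0.8, -22.4, -1.2], [0.2, -24.9, -0.9], [1.5, -27.1, -0.4], [3.1, -39.1, 0.2], [1.6, -60.9, 10.4], [0.2, -82.2, 20.6], [0.8, -93.2, 26.1], [1.5, -97.8, 31.7], [4.0, -98.0, 32.6]]
rot [[-0.054, -0.0, 0.148], [-0.109, -0.0, 0.295], [-0.163, -0.0, 0.443], [-0.217, -0.0, 0.59], [-0.271, -0.0, 0.738], [-0.326, -0.001, 0.885], [-0.38, -0.001, 1.033], [-0.434, -0.001, 1.181], [-0.488, -0.001, 1.328], [-0.543, -0.001, 1.476]]
max step 24.114933132812123 TCP end [ 0.47459528 -0.21565938  0.19660436]
xyz [[21.3, 19.2, -0.9], [21.8, 21.2, -0.3], [22.0, 23.2, 0.4], [21.8, 25.2, 1.1], [21.3, 37.1, 1.7], [17.0, 59.0, 11.7], [12.3, 80.6, 21.6], [9.1, 92.1, 26.8], [5.7, 97.4, 31.9], [3.8, 98.3, 32.2]]
rot [[-0.0, -0.055, 0.16], [-0.001, -0.11, 0.32], [-0.001, -0.165, 0.48], [-0.002, -0.219, 0.64], [-0.002, -0.274, 0.799], [-0.002, -0.329, 0.959], [-0.003, -0.384, 1.119], [-0.003, -0.439, 1.279], [-0.003, -0.494, 1.439], [-0.004, -0.548, 1.599]]
max step 28.690416518412555 TCP end [ 0.65906598 -0.14854418  0.1965654 ]
```

Call:
play_rows --xyz '[[-1.4,-19.8,-1.4],[-0.8,-22.4,-1.2],[0.2,-24.9,-0.9],[1.5,-27.1,-0.4],[3.1,-39.1,0.2],[1.6,-60.9,10.4],[0.2,-82.2,20.6],[0.8,-93.2,26.1],[1.5,-97.8,31.7],[4,-98,32.6]]' --rot '[[-0.054,0,0.148],[-0.109,0,0.295],[-0.163,0,0.443],[-0.217,0,0.59],[-0.271,0,0.738],[-0.326,-0.001,0.885],[-0.38,-0.001,1.033],[-0.434,-0.001,1.181],[-0.488,-0.001,1.328],[-0.543,-0.001,1.476]]' --grip '[0,0,0,0,0,0,0,0,0,0]'

```text
time_s: 32.0
eef_pos: [0.4747, -0.2179, 0.196]
eef_rot: [-0.029, 0.97, 0.167, 0.172]
wrist_force: [-0.5, -0.1, -0.2]
opening: -0.001
grasp_force: 0.0
```

```bash
python3 st.py -x; python3 plan.py -x new "14,90;14,60;14,40;14,30;14,24;14,18;14,13;14,8;14,4;14,0"
```

```text
t 14.67 z 109.42 side -2.31 | Fout 0.5 Fz -0.2 32.0
xyz [[-6.1, -2.2, 18.5], [-16.4, -2.2, 46.6], [-23.2, -2.2, 65.4], [-26.7, -2.2, 74.8], [-28.7, -2.2, 80.4], [-30.8, -2.2, 86.1], [-32.5, -2.2, 90.8], [-34.2, -2.2, 95.5], [-35.6, -2.2, 99.2], [-37.0, -2.2, 103.0]]
rot [[0.003, -0.0, -0.008], [0.003, -0.0, -0.008], [0.003, -0.0, -0.008], [0.003, -0.0, -0.008], [0.003, -0.0, -0.008], [0.003, -0.0, -0.008], [0.003, -0.0, -0.008], [0.003, -0.0, -0.008], [0.003, -0.0, -0.008], [0.003, -0.0, -0.008]]
max step 29.92824752637548 TCP end [ 0.47453491 -0.21570916  0.08654013]
```

Call:
play_rows --xyz '[[-6.1,-2.2,18.5],[-16.4,-2.2,46.6],[-23.2,-2.2,65.4],[-26.7,-2.2,74.8],[-28.7,-2.2,80.4],[-30.8,-2.2,86.1],[-32.5,-2.2,90.8],[-34.2,-2.2,95.5],[-35.6,-2.2,99.2],[-37,-2.2,103]]' --rot '[[0,0,0],[0,0,0],[0,0,0],[0,0,0],[0,0,0],[0,0,0],[0,0,0],[0,0,0],[0,0,0],[0,0,0]]' --grip '[0,0,0,0,0,0,0,0,0,0]'

```text
time_s: 33.25
eef_pos: [0.4753, -0.2156, 0.0868]
eef_rot: [-0.029, 0.97, 0.17, 0.172]
wrist_force: [0.4, 0.4, -0.3]
opening: 0.0
grasp_force: 0.0
```

```bash
python3 st.py -x; python3 plan.py -x new "14,-4;14,-8;14,-12;14,-15;14,-18;14,-21;14,-24;13,-26;12,-26;11,-26" | grep -v rot
```

```text
t 13.24 z 0.25 side -0.29 | Fout -0.5 Fz -0.3 33.25
xyz [[-2.2, -0.2, 3.7], [-3.5, -0.2, 7.5], [-4.9, -0.2, 11.2], [-5.9, -0.3, 14.0], [-7.0, -0.3, 16.9], [-8.0, -0.3, 19.7], [-9.0, -0.3, 22.5], [-8.8, -0.3, 24.7], [-7.8, -0.3, 25.1], [-6.9, -0.3, 25.4]]
max step 4.309292285283049 TCP end [ 0.47738091 -0.21462788  0.0605843 ]
```

Call:
play_rows --xyz '[[-2.2,-0.2,3.7],[-3.5,-0.2,7.5],[-4.9,-0.2,11.2],[-5.9,-0.3,14],[-7,-0.3,16.9],[-8,-0.3,19.7],[-9,-0.3,22.5],[-8.8,-0.3,24.7],[-7.8,-0.3,25.1],[-6.9,-0.3,25.4]]' --rot '[[0,0,0],[0,0,0],[0,0,0],[0,0,0],[0,0,0],[0,0,0],[0,0,0],[0,0,0],[0,0,0],[0,0,0]]' --grip '[0,0,0,0,0,0,0,0,0,0]'

```text
time_s: 34.5
eef_pos: [0.4774, -0.2146, 0.0608]
eef_rot: [-0.029, 0.97, 0.17, 0.172]
wrist_force: [-0.2, -1.0, -0.4]
opening: 0.0
grasp_force: 0.1
```

```bash
python3 st.py -x; python3 plan.py -x cont "10.3,-26;9.6,-26;8.9,-26;8.2,-26;7.5,-26;6.8,-26;6.1,-26;5.4,-26;4.7,-26;4,-26"|grep -v rot
```

```text
t 10.98 z -25.79 side -0.03 | Fout 0.6 Fz -0.4 34.5
xyz [[0.7, 0.0, 0.2], [1.3, 0.0, 0.5], [2.0, 0.0, 0.7], [2.6, 0.0, 1.0], [3.3, 0.0, 1.2], [3.9, 0.0, 1.4], [4.6, 0.0, 1.7], [5.3, 0.0, 1.9], [5.9, 0.0, 2.2], [6.6, 0.0, 2.4]]
max step 0.7615773105863906 TCP end [ 0.48398058 -0.21222699  0.06059203]
```

Call:
play_rows --xyz '[[0.7,0,0.2],[1.3,0,0.5],[2,0,0.7],[2.6,0,1],[3.3,0,1.2],[3.9,0,1.4],[4.6,0,1.7],[5.3,0,1.9],[5.9,0,2.2],[6.6,0,2.4]]' --rot '[[0,0,0],[0,0,0],[0,0,0],[0,0,0],[0,0,0],[0,0,0],[0,0,0],[0,0,0],[0,0,0],[0,0,0]]' --grip '[0,0,0,0,0,0,0,0,0,0]'

```text
time_s: 35.75
eef_pos: [0.4825, -0.2126, 0.0599]
eef_rot: [-0.029, 0.97, 0.17, 0.171]
wrist_force: [-8.4, -5.3, -2.5]
opening: -0.0
grasp_force: 4.6
```

```bash
python3 st.py -x; python3 plan.py -x cont "3.5,-26;3,-26;2.5,-26;2,-26;1.5,-26;1,-26;0.5,-26;0,-26;-0.5,-26;-1,-26"|grep -v rot
```

```text
t 5.49 z -26.70 side 0.08 | Fout 9.7 Fz -2.5 35.75
xyz [[0.4, 0.0, 0.2], [0.9, 0.0, 0.3], [1.4, 0.0, 0.5], [1.9, 0.0, 0.7], [2.3, 0.0, 0.9], [2.8, 0.0, 1.0], [3.3, 0.0, 1.2], [3.7, 0.0, 1.4], [4.2, 0.0, 1.5], [4.7, 0.0, 1.7]]
max step 0.5385164807134504 TCP end [ 0.48867742 -0.21051833  0.06060608]
```

Call:
play_rows --xyz '[[0.4,0,0.2],[0.9,0,0.3],[1.4,0,0.5],[1.9,0,0.7],[2.3,0,0.9],[2.8,0,1],[3.3,0,1.2],[3.7,0,1.4],[4.2,0,1.5],[4.7,0,1.7]]' --rot '[[0,0,0],[0,0,0],[0,0,0],[0,0,0],[0,0,0],[0,0,0],[0,0,0],[0,0,0],[0,0,0],[0,0,0]]' --grip '[0,0,0,0,0,0,0,0,0,0]'

```text
time_s: 37.0
eef_pos: [0.4874, -0.2111, 0.0606]
eef_rot: [-0.029, 0.97, 0.171, 0.171]
wrist_force: [-15.7, -5.1, 7.8]
opening: -0.005
grasp_force: 7.8
```

```bash
python3 st.py -x; cp cmd.npz c1.npz; python3 plan.py -x cont "-1.4,-26;-1.8,-26;-2.2,-26;-2.5,-26;-2.8,-26;-3.1,-26;-3.4,-26;-3.7,-26;-4,-26;-4,-26"|grep -v rot
```

```text
t 0.41 z -25.98 side -0.12 | Fout 16.5 Fz 7.8 37.0
xyz [[0.4, 0.0, 0.2], [0.7, 0.0, 0.3], [1.1, 0.0, 0.4], [1.4, 0.0, 0.5], [1.7, 0.0, 0.6], [1.9, 0.0, 0.7], [2.2, 0.0, 0.8], [2.5, 0.0, 0.9], [2.8, 0.0, 1.0], [2.8, 0.0, 1.0]]
max step 0.447213595499958 TCP end [ 0.49147143 -0.2095019   0.06062644]
```

```bash
cp c1.npz cmd.npz; python3 plan.py -x cont "8,-26;25,-20;30,10;30,40;30,80;25,120;0,130;-30,130;-60,130;-60,130"
```

```text
xyz [[-8.5, 0.0, -3.1], [-22.4, 0.0, -14.5], [-16.8, 0.0, -44.4], [-6.5, 0.0, -72.6], [7.2, 0.0, -110.2], [25.6, -0.0, -146.0], [52.5, -0.0, -146.9], [80.7, -0.0, -136.6], [108.9, -0.0, -126.3], [108.9, -0.0, -126.3]]
rot [[-0.0, 0.0, -0.0], [-0.0, 0.0, -0.0], [-0.0, 0.0, -0.0], [-0.0, 0.0, -0.0], [-0.0, 0.0, -0.0], [-0.0, 0.0, -0.0], [-0.0, 0.0, -0.0], [-0.0, 0.0, -0.0], [-0.0, 0.0, -0.0], [-0.0, 0.0, -0.0]]
max step 40.25170803829323 TCP end [ 0.54414006 -0.19036793  0.21658286]
```

Call:
play_rows --xyz '[[-8.5,0,-3.1],[-22.4,0,-14.5],[-16.8,0,-44.4],[-6.5,0,-72.6],[7.2,0,-110.2],[25.6,0,-146],[52.5,0,-146.9],[80.7,0,-136.6],[108.9,0,-126.3],[108.9,0,-126.3]]' --rot '[[0,0,0],[0,0,0],[0,0,0],[0,0,0],[0,0,0],[0,0,0],[0,0,0],[0,0,0],[0,0,0],[0,0,0]]' --grip '[0,0,0,0,0,0,0,0,0,0]'

```text
time_s: 38.25
eef_pos: [0.5444, -0.1896, 0.2172]
eef_rot: [-0.029, 0.97, 0.171, 0.172]
wrist_force: [0.0, -0.9, -0.6]
opening: 0.002
grasp_force: 0.0
```

```bash
python3 plan.py +x cont "-60,135;-40,135;-20,130;0,120;14,110;14,90;14,60;14,40;14,32;14,26"
```

```text
xyz [[39.9, -0.0, 2.0], [61.0, -0.0, 10.9], [80.1, -0.0, 24.8], [97.0, -0.0, 43.7], [108.0, -0.0, 60.7], [101.1, -0.0, 79.5], [90.9, -0.0, 107.7], [84.0, -0.0, 126.5], [81.3, -0.0, 134.0], [79.2, -0.0, 139.6]]
rot [[-0.0, -0.14, -0.0], [-0.0, -0.28, -0.0], [-0.0, -0.42, -0.0], [-0.0, -0.56, -0.0], [-0.0, -0.7, -0.0], [-0.0, -0.7, -0.0], [-0.0, -0.7, -0.0], [-0.0, -0.7, -0.0], [-0.0, -0.7, -0.0], [-0.0, -0.7, -0.0]]
max step 39.95009386722389 TCP end [ 0.65902181 -0.14855754  0.11258828]
```

Call:
play_rows --xyz '[[39.9,0,2],[61,0,10.9],[80.1,0,24.8],[97,0,43.7],[108,0,60.7],[101.1,0,79.5],[90.9,0,107.7],[84,0,126.5],[81.3,0,134],[79.2,0,139.6]]' --rot '[[0,-0.14,0],[0,-0.28,0],[0,-0.42,0],[0,-0.56,0],[0,-0.7,0],[0,-0.7,0],[0,-0.7,0],[0,-0.7,0],[0,-0.7,0],[0,-0.7,0]]' --grip '[0,0,0,0,0,0,0,0,0,0]'

```text
time_s: 39.5
eef_pos: [0.659, -0.1495, 0.1138]
eef_rot: [0.031, 0.97, 0.169, -0.17]
wrist_force: [-0.8, -0.5, 0.2]
opening: 0.001
grasp_force: 0.0
```

```bash
python3 st.py +x; python3 plan.py +x cont "14,20;14,14;14,8;14,3;14,-2;14,-7;14,-12;14,-17;14,-21;14,-25"
```

```text
t 13.66 z 27.15 side 0.87 | Fout -0.9 Fz 0.2 39.5
xyz [[2.1, -0.0, 5.6], [4.1, -0.0, 11.3], [6.2, -0.0, 16.9], [7.9, -0.0, 21.6], [9.6, -0.0, 26.3], [11.3, -0.0, 31.0], [13.1, -0.0, 35.7], [14.8, -0.0, 40.4], [16.1, -0.0, 44.2], [17.5, -0.0, 47.9]]
rot [[-0.0, 0.0, -0.0], [-0.0, 0.0, -0.0], [-0.0, 0.0, -0.0], [-0.0, 0.0, -0.0], [-0.0, 0.0, -0.0], [-0.0, 0.0, -0.0], [-0.0, 0.0, -0.0], [-0.0, 0.0, -0.0], [-0.0, 0.0, -0.0], [-0.0, 0.0, -0.0]]
max step 6.040695324215583 TCP end [ 0.65902626 -0.1485473   0.06159161]
```

Call:
play_rows --xyz '[[2.1,0,5.6],[4.1,0,11.3],[6.2,0,16.9],[7.9,0,21.6],[9.6,0,26.3],[11.3,0,31],[13.1,0,35.7],[14.8,0,40.4],[16.1,0,44.2],[17.5,0,47.9]]' --rot '[[0,0,0],[0,0,0],[0,0,0],[0,0,0],[0,0,0],[0,0,0],[0,0,0],[0,0,0],[0,0,0],[0,0,0]]' --grip '[0,0,0,0,0,0,0,0,0,0]'

```text
time_s: 40.75
eef_pos: [0.6591, -0.1489, 0.0616]
eef_rot: [0.031, 0.97, 0.17, -0.171]
wrist_force: [0.2, -0.6, 0.3]
opening: -0.0
grasp_force: 0.1
```

```bash
python3 st.py +x; python3 plan.py +x cont "13.2,-26;12.4,-26;11.6,-26;10.8,-26;10,-26;9.2,-26;8.4,-26;7.6,-26;6.8,-26;6,-26"|grep -v rot
```

```text
t 13.91 z -24.95 side 0.36 | Fout 0.0 Fz 0.3 40.75
xyz [[-0.4, -0.0, 1.2], [-1.1, -0.0, 1.5], [-1.9, -0.0, 1.8], [-2.6, -0.0, 2.1], [-3.4, -0.0, 2.3], [-4.2, -0.0, 2.6], [-4.9, -0.0, 2.9], [-5.7, -0.0, 3.1], [-6.4, -0.0, 3.4], [-7.2, -0.0, 3.7]]
max step 1.2649110640673518 TCP end [ 0.65147785 -0.15129317  0.06058583]
```

Call:
play_rows --xyz '[[-0.4,0,1.2],[-1.1,0,1.5],[-1.9,0,1.8],[-2.6,0,2.1],[-3.4,0,2.3],[-4.2,0,2.6],[-4.9,0,2.9],[-5.7,0,3.1],[-6.4,0,3.4],[-7.2,0,3.7]]' --rot '[[0,0,0],[0,0,0],[0,0,0],[0,0,0],[0,0,0],[0,0,0],[0,0,0],[0,0,0],[0,0,0],[0,0,0]]' --grip '[0,0,0,0,0,0,0,0,0,0]'

```text
time_s: 42.0
eef_pos: [0.6515, -0.1516, 0.061]
eef_rot: [0.031, 0.97, 0.17, -0.171]
wrist_force: [-0.8, -0.2, 0.3]
opening: 0.003
grasp_force: 0.0
```

```bash
python3 st.py +x; python3 plan.py +x cont "5.6,-26;5.2,-26;4.8,-26;4.4,-26;4,-26;3.6,-26;3.2,-26;2.8,-26;2.4,-26;2,-26"|grep -v rot
```

```text
t 5.90 z -25.57 side 0.27 | Fout -0.8 Fz 0.3 42.0
xyz [[-0.3, -0.0, 0.1], [-0.7, -0.0, 0.3], [-1.1, -0.0, 0.4], [-1.5, -0.0, 0.5], [-1.8, -0.0, 0.7], [-2.2, -0.0, 0.8], [-2.6, -0.0, 1.0], [-3.0, -0.0, 1.1], [-3.3, -0.0, 1.2], [-3.7, -0.0, 1.4]]
max step 0.4472135954999582 TCP end [ 0.64776045 -0.15264551  0.06053993]
```

Call:
play_rows --xyz '[[-0.3,0,0.1],[-0.7,0,0.3],[-1.1,0,0.4],[-1.5,0,0.5],[-1.8,0,0.7],[-2.2,0,0.8],[-2.6,0,1],[-3,0,1.1],[-3.3,0,1.2],[-3.7,0,1.4]]' --rot '[[0,0,0],[0,0,0],[0,0,0],[0,0,0],[0,0,0],[0,0,0],[0,0,0],[0,0,0],[0,0,0],[0,0,0]]' --grip '[0,0,0,0,0,0,0,0,0,0]'

```text
time_s: 43.25
eef_pos: [0.6501, -0.1521, 0.0611]
eef_rot: [0.031, 0.97, 0.17, -0.168]
wrist_force: [11.5, 5.2, -3.0]
opening: -0.001
grasp_force: 5.7
```

```bash
python3 st.py +x; python3 plan.py +x cont "1.6,-26;1.2,-26;.8,-26;.4,-26;0,-26;-.4,-26;-.8,-26;-1.2,-26;-1.6,-26;-2,-26"|grep -v rot
```

```text
t 4.46 z -25.59 side 0.32 | Fout 12.6 Fz -3.0 43.25
xyz [[-0.4, -0.0, 0.1], [-0.8, -0.0, 0.2], [-1.1, -0.0, 0.4], [-1.5, -0.0, 0.5], [-1.9, -0.0, 0.7], [-2.3, -0.0, 0.8], [-2.6, -0.0, 0.9], [-3.0, -0.0, 1.1], [-3.4, -0.0, 1.2], [-3.8, -0.0, 1.3]]
max step 0.44721359549995787 TCP end [ 0.64398702 -0.15401826  0.06062228]
```

Call:
play_rows --xyz '[[-0.4,0,0.1],[-0.8,0,0.2],[-1.1,0,0.4],[-1.5,0,0.5],[-1.9,0,0.7],[-2.3,0,0.8],[-2.3,0,0.8],[-2.3,0,0.8],[-2.3,0,0.8],[-2.3,0,0.8]]' --rot '[[0,0,0],[0,0,0],[0,0,0],[0,0,0],[0,0,0],[0,0,0],[0,0,0],[0,0,0],[0,0,0],[0,0,0]]' --grip '[0,0,0,0,0,0,0,0,0,0]'

```text
time_s: 44.5
eef_pos: [0.6496, -0.1522, 0.0612]
eef_rot: [0.031, 0.971, 0.171, -0.166]
wrist_force: [16.2, 6.9, -5.5]
opening: 0.002
grasp_force: 8.6
```

```bash
python3 st.py +x; python3 plan.py +x new "4.5,-26;25,-20;30,10;30,40;30,80;25,120;0,150;-30,170;-60,190;-60,200"|grep -v rot
```

```text
t 4.08 z -25.61 side 0.32 | Fout 17.6 Fz -5.5 44.5
xyz [[0.7, -0.3, 0.3], [18.1, -0.2, -12.1], [12.8, -0.1, -42.1], [2.8, 0.0, -70.4], [-10.5, 0.2, -108.1], [-28.5, 0.4, -144.2], [-62.0, 0.5, -164.1], [-97.0, 0.6, -173.0], [-131.9, 0.7, -181.9], [-135.2, 0.8, -191.4]]
max step 40.339186903059904 TCP end [ 0.58954817 -0.17386902  0.28661423]
```

Call:
play_rows --xyz '[[12,0,0],[25,0,-12],[30,0,-40],[40,0,-70],[45,0,-85],[45,0,-85],[45,0,-85],[45,0,-85],[45,0,-85],[45,0,-85]]' --rot '[[0,0,0],[0,0,0],[0,0,0],[0,0,0],[0,0,0],[0,0,0],[0,0,0],[0,0,0],[0,0,0],[0,0,0]]' --grip '[0,0,0,0,0,0,0,0,0,0]'

```text
time_s: 45.75
eef_pos: [0.7123, -0.1295, 0.1251]
eef_rot: [0.031, 0.97, 0.17, -0.171]
wrist_force: [0.8, 0.4, -0.0]
opening: -0.001
grasp_force: 0.0
```

```bash
cat > wing.py <<'E'
from h import *
import sys
clip,n=sys.argv[1:3]
c,d,K,E=cam("wrist"); c,d,K,E=cam("wrist"); save(n+".png",c); T,o=pose(); print(T[:3,3],o["q"],np.abs(o["dq"]).max())
P=cloud(d,K,E)*1000; a=np.radians(20.0); bx=np.array([np.cos(a),np.sin(a),0]); by=np.array([-bx[1],bx[0],0]); ct=np.array([566.3,-182.1,0])
o_,h,nom=({"x":(bx,67.3,60),"y":(by,82.3,75)})[clip[1]]; sg=1 if clip[0]=="+" else -1; u=sg*o_; v=np.cross([0,0,1],u)
U=(P-ct)@u; V=(P-ct)@v; Z=P[...,2]; W=(c.min(-1)>90)&(c.max(-1).astype(int)-c.min(-1)<45)
F=P[W&(Z>92)&(Z<106)&(np.hypot(U,V)<50)]
print("fin",cv2.minAreaRect(F[:,:2].astype(np.float32)) if len(F)>20 else 0, np.median(U[W&(abs(Z-74.5)<3)&(abs(V)>30)&(abs(V)<60)&(U>h-12)]) if 0 else "")
e=W&(abs(Z-74.5)<2)&(abs(V)>32)&(abs(V)<(55 if clip[1]=='x' else 45))&(abs(U-h)<8); print("plate edge max U (expect %.1f)"%(66.5 if clip[1]=="x" else 81.5),np.percentile(U[e],[90,98]) if e.sum()>10 else 0)
for z in range(40,80,4):
    m=(c.min(-1)>60)&(abs(V)<22)&(abs(Z-z)<2)&(U>h-12)&(U<h+40)
    if m.sum()>5: print(z,m.sum(),"face outside nominal %.1f"%(np.median(U[m])-nom))
E
python3 wing.py +x w6; python3 st.py +x
```

```text
[ 0.71251152 -0.12945702  0.12529631] [-0.26085807  0.83354818  0.96799171 -0.19874435  1.62836502  0.98089396] 0.0026518358484991056
fin 0 
plate edge max U (expect 66.5) 0
t 70.79 z 38.71 side 0.36 | Fout 0.6 Fz -0.4 45.85
```

View pics/w6.png

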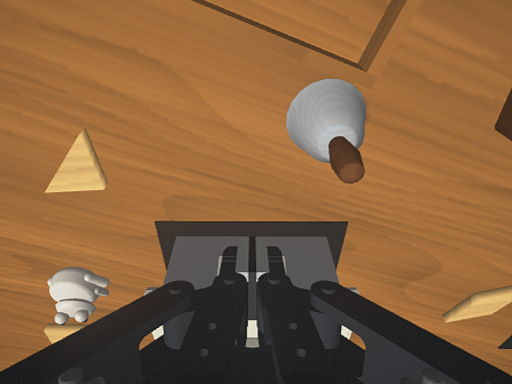

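Fingers hide the wing in w6; the bell (330,120) and frog (75,295) stand untouched. The force readings of about 13 N/mm at the stop match on all clips, so all four appear snapped. I'll raise the arm and check from the scene camera.

Call:
play_rows --xyz '[[-6,0,-28],[-14,0,-66],[-24,0,-113],[-40,0,-160],[-75,0,-200],[-115,0,-220],[-155,0,-240],[-175,0,-250],[-175,0,-250],[-175,0,-250]]' --rot '[[0,0,0],[0,0,0],[0,0,0],[0,0,0],[0,0,0],[0,0,0],[0,0,0],[0,-0.1,0],[0,-0.2,0],[0,-0.2,0]]' --grip '[0,0,0,0,0,0,0,0,0,0]'

```text
time_s: 47.1
eef_pos: [0.6387, -0.1551, 0.4181]
eef_rot: [0.047, 0.948, 0.166, -0.268]
wrist_force: [-0.4, -0.8, -0.1]
opening: 0.001
grasp_force: 0.0
```

```bash
python3 wing.py +x w7; python3 - <<'E'
from h import *
c,d,K,E=cam("scene"); P=cloud(d,K,E)*1000; a=np.radians(20.0); bx=np.array([np.cos(a),np.sin(a),0]); by=np.array([-bx[1],bx[0],0])
Z=P[...,2]; W=(c.min(-1)>100)&(c.max(-1).astype(int)-c.min(-1)<45)&(np.hypot(P[...,0]-566,P[...,1]+182)<130)
m=W&(abs(Z-75)<4); r=cv2.minAreaRect(P[m][:,:2].astype(np.float32)); print("plate scene",r,np.median(Z[m])); ct=np.r_[r[0],0]
for nm,u,v,nom in(("+x",bx,by,60),("+y",by,bx,75)):
    U=(P-ct)@u; V=(P-ct)@v
    for z in range(42,74,5):
        q=(c.min(-1)>90)&(abs(V)<22)&(abs(Z-z)<2.5)&(U>nom-5)&(U<nom+40)
        if q.sum()>3: print(nm,z,q.sum(),"%.1f"%(np.median(U[q])-nom))
c1=cv2.imread("pics/w7.png")[...,::-1]; p=np.linalg.inv(E)@np.array([.567,-.182,.06,1]); u,v=(K@p[:3])[:2]/p[2]; u,v=int(u),int(v)
save("w8.png",np.hstack([cv2.resize(c1,(400,400)),cv2.resize(c[v-55:v+55,u-55:u+55],(400,400),interpolation=cv2.INTER_CUBIC)]))
E
```

```text
[ 0.63839957 -0.15550429  0.41928221] [-0.27840801  0.63975695  0.74668489 -0.38242911  2.1786562   0.79306209] 0.02042263705666129
fin ((567.7144775390625, -182.64642333984375), (14.701003074645996, 69.11114501953125), 19.7529296875) 
plate edge max U (expect 66.5) [67.1509582  68.71424102]
44 40 face outside nominal 14.3
48 55 face outside nominal 14.0
52 41 face outside nominal 13.7
56 41 face outside nominal 13.4
60 57 face outside nominal 13.2
64 40 face outside nominal 12.9
68 47 face outside nominal 12.7
72 206 face outside nominal 10.0
76 389 face outside nominal 3.8
plate scene ((568.1954956054688, -182.09390258789062), (145.75607299804688, 173.003662109375), 20.401885986328125) 75.21368873138512
+x 47 14 11.2
+x 52 16 11.7
+x 57 18 11.1
+x 62 13 10.0
+x 67 15 9.8
+x 72 30 8.2
+y 47 5 11.4
+y 52 5 11.3
+y 57 5 11.3
+y 72 28 6.9
```

View pics/w8.png

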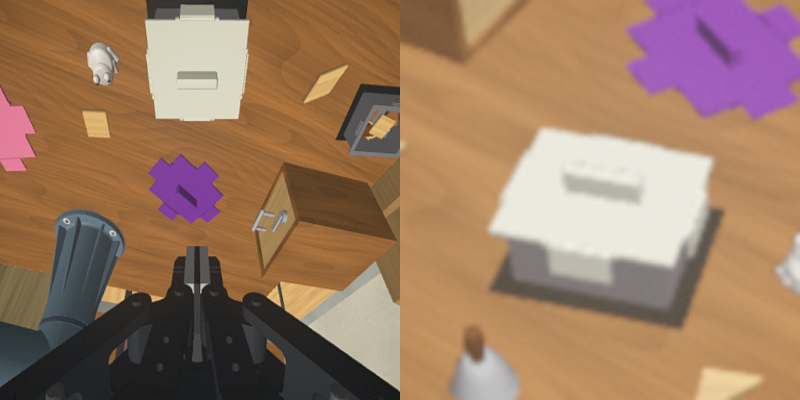

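Left wrist view: the +x wing hangs below the plate edge at (197,10), and its depth profile puts the face about 13 mm out or less, which is hooked. Right scene view: the +x clip at (580,265) and the +y clip at (700,235) are both down, the lid is flat, and the toys are in place. One similar look at the -y side before handing in.

```bash
python3 - <<'E'
from h import *
np.set_printoptions(precision=3,suppress=True)
T,o=pose(); a=np.radians(20.0); bx=np.array([np.cos(a),np.sin(a),0]); by=np.array([-bx[1],bx[0],0])
x=-by; z=np.array([0,0,-1.]); RT=np.c_[x,np.cross(z,x),z]@R.from_euler("y",-.6).as_matrix()
p=np.array([566.8,-182.1,0])-by*60+[0,0,330]
d=T[:3,:3].T@(p-T[:3,3]*1000); r=R.from_matrix(T[:3,:3].T@RT).as_rotvec()
print(d,r,np.linalg.norm(r),p)
for i in range(1,11): print((d*i/10).round(0).tolist(),(r*i/10).round(3).tolist())
E
```

```text
[-18.027  60.422 116.511] [ 0.853 -0.043  1.317] 1.5694936030310822 [ 587.321 -238.482  330.   ]
[-2.0, 6.0, 12.0] [0.085, -0.004, 0.132]
[-4.0, 12.0, 23.0] [0.171, -0.009, 0.263]
[-5.0, 18.0, 35.0] [0.256, -0.013, 0.395]
[-7.0, 24.0, 47.0] [0.341, -0.017, 0.527]
[-9.0, 30.0, 58.0] [0.427, -0.021, 0.658]
[-11.0, 36.0, 70.0] [0.512, -0.026, 0.79]
[-13.0, 42.0, 82.0] [0.597, -0.03, 0.922]
[-14.0, 48.0, 93.0] [0.683, -0.034, 1.053]
[-16.0, 54.0, 105.0] [0.768, -0.038, 1.185]
[-18.0, 60.0, 117.0] [0.853, -0.043, 1.317]
```

Call:
play_rows --xyz '[[-2,6,12],[-4,12,23],[-5,18,35],[-7,24,47],[-9,30,58],[-11,36,70],[-13,42,82],[-14,48,93],[-16,54,105],[-18,60,117]]' --rot '[[0.085,-0.004,0.132],[0.171,-0.009,0.263],[0.256,-0.013,0.395],[0.341,-0.017,0.527],[0.427,-0.021,0.658],[0.512,-0.026,0.79],[0.597,-0.03,0.922],[0.683,-0.034,1.053],[0.768,-0.038,1.185],[0.853,-0.043,1.317]]' --grip '[0,0,0,0,0,0,0,0,0,0]'

```text
time_s: 48.5
eef_pos: [0.5866, -0.2388, 0.3303]
eef_rot: [-0.17, 0.781, -0.551, -0.241]
wrist_force: [-0.6, -0.1, -0.0]
opening: -0.001
grasp_force: 0.0
```

```bash
sed -i 's/c,d,K,E=cam("wrist"); c,d,K,E=cam("wrist")/[cam("wrist") for _ in range(5)]; c,d,K,E=cam("wrist")/' wing.py; python3 wing.py -y w9
```

```text
[ 0.58731113 -0.23767819  0.3308583 ] [-0.70658979  0.57170134  1.03376352  0.31636283  2.05135461  2.15621936] 0.01073248320362308
fin ((566.9793701171875, -183.470703125), (13.59742546081543, 69.75170135498047), 19.294734954833984) 
plate edge max U (expect 81.5) [82.29992643 83.33870976]
72 99 face outside nominal 2.8
76 675 face outside nominal 2.5
```

```bash
sed -i 's/(c.min(-1)>60)&/(c.min(-1)>15)\&/' wing.py; python3 wing.py -y w9; python3 - <<'E'
import cv2; cv2.imwrite("pics/w9b.png",cv2.imread("pics/w9.png"))
E
```

```text
[ 0.58713428 -0.23768688  0.32989345] [-0.7069141   0.57262279  1.03474178  0.31656603  2.05084272  2.15761524] 0.006214062348020073
fin ((567.161865234375, -184.07891845703125), (13.821300506591797, 69.72987365722656), 19.248699188232422) 
plate edge max U (expect 81.5) [82.15505041 82.98358267]
72 95 face outside nominal 1.4
76 676 face outside nominal 2.7
```

View pics/w9b.png

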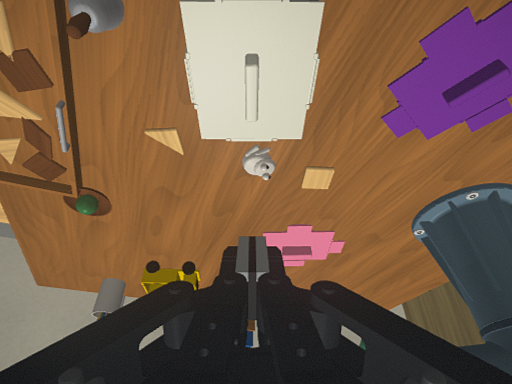

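The -y edge is just out of frame at the top of w9b, (252,0), so I'll shift outward and read numbers only.

Call:
play_rows --xyz '[[20,0,-5],[40,0,-10],[60,0,-15],[75,0,-20],[75,0,-20],[75,0,-20],[75,0,-20],[75,0,-20],[75,0,-20],[75,0,-20]]' --rot '[[0,0,0],[0,0,0],[0,0,0],[0,0,0],[0,0,0],[0,0,0],[0,0,0],[0,0,0],[0,0,0],[0,0,0]]' --grip '[0,0,0,0,0,0,0,0,0,0]'

```text
time_s: 50.35
eef_pos: [0.6117, -0.3069, 0.3042]
eef_rot: [-0.169, 0.782, -0.548, -0.242]
wrist_force: [0.1, -0.0, 0.7]
opening: 0.003
grasp_force: 0.0
```

```bash
python3 wing.py -y w10
```

```text
[ 0.61170527 -0.30707126  0.30400353] [-0.75260083  0.73366238  0.84070451  0.29799302  2.09588038  2.12106592] 0.0012738738011351081
fin ((567.77587890625, -183.77182006835938), (13.920784950256348, 70.44243621826172), 20.61232566833496) 
plate edge max U (expect 81.5) [82.79978622 84.56787963]
44 72 face outside nominal 14.6
48 91 face outside nominal 14.5
52 85 face outside nominal 14.3
56 93 face outside nominal 13.9
60 96 face outside nominal 13.8
64 91 face outside nominal 13.4
68 92 face outside nominal 13.2
72 216 face outside nominal 11.7
76 515 face outside nominal 3.6
```

```bash
python3 -c "
from bench import ctrl
print(ctrl.hand_in())"
```

```text
the job is handed in; nothing more can be done
None
```

I put the white lid flat on the large box, pressed all four clips to a firm stop and handed the job in at about 51 s. Depth readings after letting go put the +x and -y clips inside the hooked limit, though not by much; I judged the -x clip by press force alone and checked the +y clip only roughly with the scene camera.

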